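Empty the rotary rabbit mould into the clear tray

TASK

The clay rabbit faces in the rotary mould have set. Turn the mould to bring each filled pocket to the ejector, push the ejector slide fully out so that the face comes out onto the little shelf, and move it into the clear tray, until every face lies flat on the tray's floor and none on top of another. Let the slide spring all the way back before you turn the mould, and leave the dish, the glue bottle and the wipes box where they are.

Things in the scene. Friction and masses are not known exactly. Their poses are not given: they have to be found in the camera images.
- press: the rotary mould, fixed to the table: round grey stand (208 mm across) with a six-pocket turret (disc radius 98 mm). Origin on the turret's vertical axis at table height. Its +x axis (level) is the direction of ejection: a pocket pointing that way is at the ejector. On that side a bare flat landing shelf, 110 mm wide, reaches 100 to 185 mm from the axis.
- turret (a joint): turn of the turret, rad, anticlockwise from above, 0 at the start, free to 6.6 either way. Clicks into a detent at each multiple of 60 degrees (1.047 rad); needs about 0.27 N m (3 N at a post) to leave one, and settles into one when let go within about 25 degrees of it.
- pocket0 (a point): floor of the first pocket (40 mm above the table), 57 mm from the axis; it points along press +x when the turret reads 0 and turns with it. Six such radial pockets, 60 degrees apart, 38 mm wide, open outwards, under a clear cover (underside 60, top 64 mm above the table) with a 10 mm slot along each pocket's middle.
- post0 (a point): centre of the top (96 mm above the table) of one of six upright round posts, 14 mm thick, 32 mm tall over the cover, 85 mm from the axis, midway between pockets: this one at 30 degrees from press +x plus the turret's turn (anticlockwise), the others every 60 degrees. Pinch or push one round its circle to turn the turret.
- ejector (a joint): travel of the ejector slide along press +x, m: 0 = home, 0.075 = fully out on its stop. Spring 2 N at home to 6 N out; returns by itself. Its blade stands inside the pocket's inner end and pushes the face out along the pocket; fully out it is 9 mm past the turret's rim.
- tab (a point): centre of the top edge (110 mm above the table) of the ejector's black upright thumb tab, which rides with the slide: 10 mm thick along press x, 32 mm wide along press y, lower end 73 mm above the table on the slide's 16 mm wide plate. At home it stands on the turret's axis; push its -x side towards press +x. The fingertips have free room behind it, above 75 mm.
- landing (a point): point on top of the landing shelf (38 mm above the table), 124 mm from the axis, where the centre of an ejected face comes to lie, clear of the turret
- tray: the clear plastic tray, loose, about 0.6 kg, 170 mm (its x) by 240 mm (its y), 25 mm high, walls and floor 4 mm thick. Origin at the centre of its underside.
- fig0: a white rabbit face of set clay, 30 g: a disc 34 mm across, 16 mm thick, with two ears side by side (28 mm over both, 14 mm thick) reaching 35 mm from the disc's centre along its +x. Origin at the disc's centre, mid-thickness. Starts flat in a pocket, ears outwards, centre 57 mm from the axis. Take it across the disc, along its y. None if absent (3 or 4 of six are present).
- fig1: another rabbit face exactly like fig0; None if absent
- fig2: another rabbit face exactly like fig0; None if absent
- fig3: another rabbit face exactly like fig0; None if absent
- fig4: another rabbit face exactly like fig0; None if absent
- fig5: another rabbit face exactly like fig0; None if absent
- dish: bystander: a small white dish, 96 mm across, 28 mm high; origin at the centre of its underside
- glue: bystander: a white glue bottle, 40 mm across, 110 mm high; origin at the centre of its underside
- wipes: bystander: a white and green wipes box, 110 by 190 mm, 85 mm high; origin at the centre of its underside

How it is judged:
On the way:
1. the ejector slide has been pushed fully out (at least 70 of its 75 mm) (value of joint ejector above 0.07 m), for 0.05 s.
At the end, for the whole second after the job is handed in: every rabbit face lies at rest inside the tray walls, flat on its floor (centre less than 17 mm above the tray's underside, so not on another one or on edge, either side up), the tray stands flat, and the ejector slide is home (within 5 mm) (x of fig0 in the frame of tray between -0.078 and 0.078 m and y of fig0 in the frame of tray between -0.113 and 0.113 m and z of each of fig0, fig1, fig2, fig3, fig4, fig5 in the frame of tray below 0.017 m and linear speed of each of fig0, fig1, fig2, fig3, fig4, fig5 below 0.02 m/s and x of fig1 in the frame of tray between -0.078 and 0.078 m and y of fig1 in the frame of tray between -0.113 and 0.113 m and x of fig2 in the frame of tray between -0.078 and 0.078 m and y of fig2 in the frame of tray between -0.113 and 0.113 m and x of fig3 in the frame of tray between -0.078 and 0.078 m and y of fig3 in the frame of tray between -0.113 and 0.113 m and x of fig4 in the frame of tray between -0.078 and 0.078 m and y of fig4 in the frame of tray between -0.113 and 0.113 m and x of fig5 in the frame of tray between -0.078 and 0.078 m and y of fig5 in the frame of tray between -0.113 and 0.113 m and value of joint ejector below 0.005 m and angle between tray's own z axis and vertical below 0.1 rad); the robot touches nothing.
It fails at once if the turret is turned (faster than 0.5 rad/s) while the ejector slide is more than 20 mm out (value of joint ejector above 0.02 m and (velocity of joint turret above 0.5 rad/s or velocity of joint turret below -0.5 rad/s)).
It fails at once if the dish, glue bottle or wipes box is pushed more than 40 mm or knocked over (distance of any of dish, glue, wipes from where it was at the start of the episode above 0.04 m or angle between any of dish, glue, wipes's own z axis and vertical above 0.5 rad).
Of fig0, fig1, fig2, fig3, fig4, fig5 only 3 to 4 are there at a start; the rules pass over those that are not, and their reading is None.
At some moment in a run one of tray may be knocked a few centimetres aside while the robot is not near it.
Once in a run the grip may slacken for a moment while it holds something.
It also fails if it takes over 210 s, if anything falls off the work surface, if the arm or the gripper's body presses on something with over 40 N, if the wrist force passes 120 N, or if a joint passes its speed limit or range.

ROBOT

A 6-joint arm with a two-finger parallel gripper is mounted at the origin on the work surface. World frame = base frame: x ahead of the robot, y to its left, z up, the work surface at z = 0. Lengths are in m, angles in rad, forces in N, time in s.
With the tool pointing down it reaches from about 0.2 to 0.875 m from the base axis. Payload 3.4 kg.
Tool frame: the origin (TCP) lies midway between the tips of the shut fingers; the grasp point (between the pads) lies arm.grip_depth behind it (arm.grip_depth is the distance from the TCP to the grasp point, in m); z points along the fingers, y is the line along which they close (so a half turn about z gives the same grasp; the last joint's range is limited). The gripper opens to 94 mm and grips with 3 to 60 N. Pads are 16 mm wide; open, the fingers measure 119 mm over their backs; the gripper's body (75 mm by 177 mm) begins 78 mm behind the grasp point.
Start: joints at [1.095, 0.276, 1.505, -0, 1.361, -0.121], TCP at [0.2, 0.539, 0.176] pointing down, gripper open.
Joint ranges: [-2.89, 2.89], [-0.75, 2.08], [0.22, 2.7], [-1.18, 4.32], [0.11, 2.71], [-2.7, 2.7]. Speed limits (rad/s): [2.57, 2.57, 3.14, 3.14, 3.14, 3.14].

INTERFACE

Orientations are given as a unit quaternion [x, y, z, w].
In Python, from plant import readout, grab_frame, workorder, arm gives the robot as it stands.
- The arm moves only by the tool play_rows, never from a script. Its arguments are lists of equal length, an entry for each row: "travel": the shift along the tool's x, y, z scaled (see below), a list of three; "rotation": the turn, a rotation vector about the tool's x, y, z scaled (see below), a list of three; "hand": the opening, from 0 (shut) to 1 (fully open). In form: {"travel": [[dx, dy, dz], ...], "rotation": [[rx, ry, rz], ...], "hand": [hand, ...]}. A call has 1 to 5 rows; each row shifts and turns the commanded pose from where the row before left it, along the tool's axes as they then stand; what a row does not reach is not made up. The controller multiplies each number of a shift by 0.04 m and each number of a turn by 0.12 rad. A row lasts 1/10 s, in which the tool goes at most 50 mm and 8.59 degrees, less where a joint would pass 70% of its speed; a pose out of reach is approached as far as the arm can. A call with a number of a shift or a turn outside -1 to 1 is refused whole. A call with a gripper value outside its range is refused whole. The fingers move at their own pace and stop on an object; the grip force is fixed at half the most. Time passes only in rows, so rows that do not move let the fingers close. It gives the time, the measured TCP pose, the force, the opening and the grip force at its end, in the units of the state.
- readout.get_obs(): the state, without advancing time (a new reading comes with each control period).
- grab_frame(name): name is "side" or "top" or "wrist"; returns a dict with "image" (420x560x3 uint8, blue, green, red), "K" (3x3 intrinsics, pixels), "T" (4x4, takes a point from camera to world coordinates); the wrist camera has in their place "T_tool_cam" (4x4, takes a point from camera to tool coordinates, whose origin is the TCP and whose axes are the flange's). Camera axes: x right, y down, z forward; pixel columns grow to the right and rows downward; lengths in m; the calibration is good to about 2 mm. A picture is of the moment at which its call begins: read the wrist's pose just before it. There is no depth.
- workorder.job_done(): hands the job in; it is judged then, once.
The state is a dict: "t": time; "q": joint angles; "qd": joint speeds; "joint_efforts": joint torques, N m; "tool_pos": TCP position; "eef_rot": TCP orientation; "wrist_force": force on the tool from outside, world axes, zero at the start; "torque": the same for the moment, N m; "grip_width": finger opening in m; "grip_force": force on a finger pad.
Only numpy, scipy, OpenCV 4.12 (cv2) and the standard library are available. Lean on these libraries where they do the work, as an engineer would, in place of code of your own. Each camera call takes 0.05 s, during which the arm holds its last target. There are 200 camera calls.

## Working session

There is one attempt and no reset: what is moved stays moved. The work goes in short steps, Python scripts to look and compute and a tool call to move; the robot and the scene stay as the last step left them, time stands still between calls to the robot, and variables do not carry over. Pictures are saved under pics/ and viewed, at most 14 in all, crops included, and the job is handed in when it is done.

Besides the shell and the picture viewer there is one more tool, called after "Call:" as name(argument=value, ...) on one line, values as JSON. play_rows: Moves the arm, as the interface text tells. Shifts and turns lie within -1 to 1; 1 stands for 0.04 m of shift or 0.12 rad of turn. Its arguments: {"type":"object","properties":{"travel":{"type":"array"},"rotation":{"type":"array"},"hand":{"type":"array"}},"required":["travel","rotation","hand"]}

```bash
mkdir -p pics
python3 - <<'E'
from plant import readout, grab_frame, workorder, arm
import cv2,numpy as np
o=readout.get_obs();print(o['t'],o['tool_pos'],o['eef_rot'],o['grip_width'],arm.grip_depth)
for n in['top','side']:
    f=grab_frame(n);cv2.imwrite(f'pics/{n}0.png',f['image']);print(n,f['K'],f['T'])
    np.savez(f'pics/{n}cal.npz',K=f['K'],T=f['T'])
E
```

```text
0.0 [0.19949173 0.53863927 0.1752222 ] [ 1.76470927e-01  9.84305457e-01 -8.44066570e-04 -2.57314800e-04] 0.0941535048234077 0.0188
top [[460.80220891   0.         282.1868522 ]
 [  0.         460.80220891 204.73771166]
 [  0.           0.           1.        ]] [[ 0.00987919 -0.99086905  0.13446535  0.45185263]
 [-0.9995896  -0.01340196 -0.02531846  0.09149756]
 [ 0.02688938 -0.13416004 -0.99059479  1.27400453]
 [ 0.          0.          0.          1.        ]]
side [[441.29344944   0.         279.73543494]
 [  0.         441.29344944 213.92919911]
 [  0.           0.           1.        ]] [[ 0.74535464 -0.49863214  0.442507    0.19895333]
 [-0.66655769 -0.56947698  0.48103722 -0.41156678]
 [ 0.01213693 -0.65349977 -0.7568294   0.84880036]
 [ 0.          0.          0.          1.        ]]
```

View pics/top0.png

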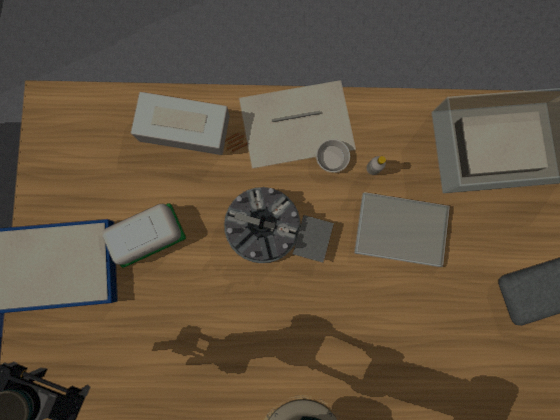

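View pics/side0.png

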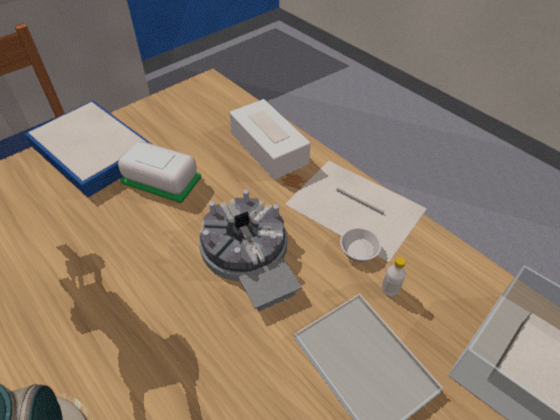

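The top view shows the press at about (263,225), its shelf at (315,239) and the tray at (403,229). Next I'll enlarge both views of the press.

Run:
```python
import cv2,numpy as np
a=cv2.imread('pics/top0.png')[178:272,218:342];b=cv2.imread('pics/side0.png')[180:310,190:310]
g=lambda i:np.clip(255*(i/255.)**.6,0,255).astype('uint8')
cv2.imwrite('pics/c1.png',g(cv2.resize(a,None,fx=6,fy=6,interpolation=2)))
cv2.imwrite('pics/c2.png',g(cv2.resize(b,None,fx=4.5,fy=4.5,interpolation=2)))
```

```text
(no output)
```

View pics/c1.png

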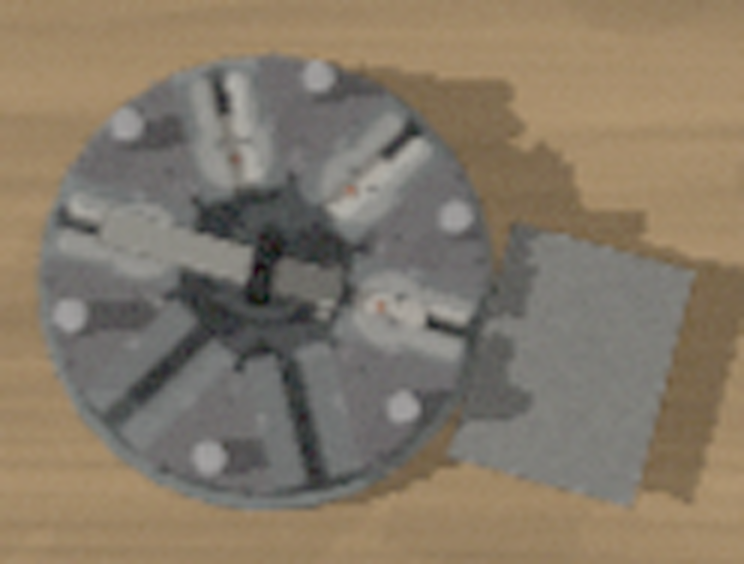

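View pics/c2.png

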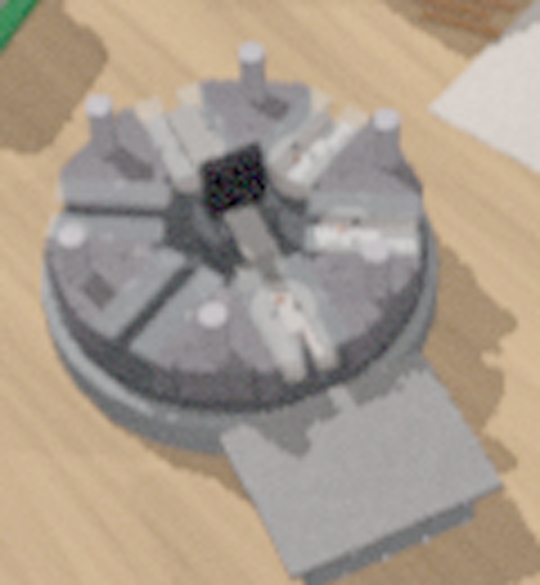

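Pockets 0 to 3 (ejector, +60°, +120° and +180°) hold faces, and the other two are empty. I read the post tops in both crops and will fit the press pose and tray from those.

```bash
cat > h.py <<'E'
import numpy as np,cv2
from scipy.optimize import least_squares
from scipy.spatial.transform import Rotation as R
def cal(n):
    d=np.load(f'pics/{n}cal.npz');return d['K'],d['T']
def proj(n,P):
    K,T=cal(n);p=(np.atleast_2d(P)-T[:3,3])@T[:3,:3]@K.T;return p[:,:2]/p[:,2:]
def onplane(n,uv,z):
    K,T=cal(n);uv=np.atleast_2d(uv);d=np.c_[uv,np.ones(len(uv))]@np.linalg.inv(K).T@T[:3,:3].T
    return T[:3,3]+d*((z-T[2,3])/d[:,2:])
E
python3 - <<'E'
from h import *
t=(np.array([(456,217),(318,76),(127,124),(70,315),(209,458),(403,407)])+.5)/6-.5+[218,178]
s=(np.array([(375,250),(386,120),(252,50),(99,104),(72,236),(212,314)])+.5)/4.5-.5+[190,180]
a=np.radians(30+60*np.arange(6))
def P(p): return np.c_[p[0]+.085*np.cos(a+p[2]),p[1]+.085*np.sin(a+p[2]),np.full(6,p[3])]
f=lambda p:np.r_[proj('top',P(p))-t,proj('side',P(p))-s].ravel()
r=least_squares(f,[.4,.1,-1.8,.096]);print(r.x,np.degrees(r.x[2]),np.round(f(r.x).reshape(-1,2),1).tolist())
for z in(0,.025):print(onplane('top',[(363,193),(450,204),(443,265),(357,252)],z))
p=r.x
for nm,q in dict(landing=(.124,0,.038),tab=(0,0,.11),sc1=(.185,.055,.038),sc2=(.185,-.055,.038)).items():
    w=[p[0]+q[0]*np.cos(p[2])-q[1]*np.sin(p[2]),p[1]+q[0]*np.sin(p[2])+q[1]*np.cos(p[2]),q[2]]
    print(nm,w,proj('top',w),proj('side',w))
E
python3 - <<'E'
import cv2,numpy as np
a=cv2.imread('pics/top0.png')[130:280,310:460];b=cv2.imread('pics/side0.png')[230:420,290:450]
g=lambda i:np.clip(255*(i/255.)**.6,0,255).astype('uint8')
A=g(cv2.resize(a,(450,450),interpolation=2));B=g(cv2.resize(b,(320,380),interpolation=2))
o=np.zeros((450,770,3),'uint8');o[:,:450]=A;o[:380,450:]=B;cv2.imwrite('pics/c3.png',o)
E
```

```text
[ 0.56667718  0.11401611 -1.83317914  0.09445196] -105.03342775645298 [[-0.1, 0.1], [-0.1, 0.3], [-0.1, 0.2], [-0.0, 0.0], [-0.1, 0.1], [-0.1, 0.3], [0.2, 0.0], [0.2, -0.2], [-0.0, 0.4], [0.2, 0.1], [0.0, -0.4], [0.3, -0.1]]
[[ 0.66119649 -0.16821501  0.        ]
 [ 0.63328875 -0.41432171  0.        ]
 [ 0.46247863 -0.38801402  0.        ]
 [ 0.49573052 -0.14926708  0.        ]]
[[ 0.6570885  -0.16311863  0.025     ]
 [ 0.6297284  -0.40439594  0.025     ]
 [ 0.46227011 -0.37860448  0.025     ]
 [ 0.4948695  -0.14454251  0.025     ]]
landing [np.float64(0.5345137395307562), np.float64(-0.005739943909412473), 0.038] [[306.29935228 236.45871081]] [[265.79790278 274.51159102]]
tab [np.float64(0.5666771752010932), np.float64(0.1140161139994887), 0.11] [[261.40435567 221.34223658]] [[241.15488295 213.99239365]]
sc1 [np.float64(0.5718090105718772), np.float64(-0.07891823821837624), 0.038] [[333.38033459 222.96705013]] [[301.52149477 286.56767527]]
sc2 [np.float64(0.4655737979107552), np.float64(-0.05038615818823857), 0.038] [[322.92545222 262.48821534]] [[254.45692288 307.13825796]]
```

View pics/c3.png

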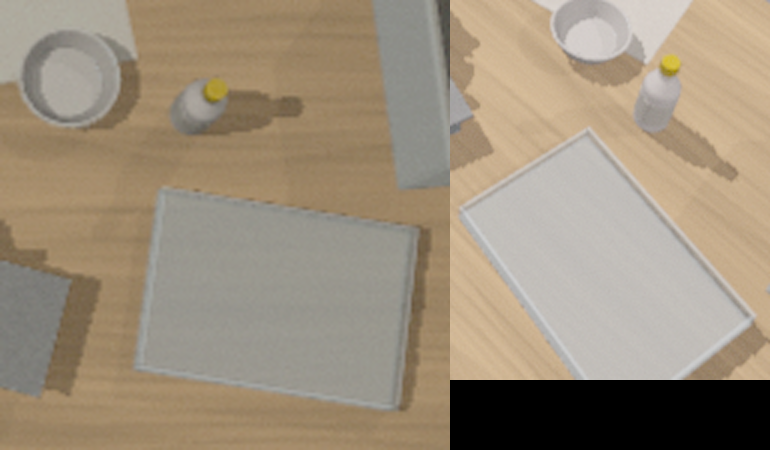

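Call:
play_rows(travel=[[0,0,0],[0,0,0],[0,0,0],[0,0,0],[0,0,0]], rotation=[[0,0,1],[0,0,1],[0,0,1],[0,0,1],[0,0,1]], hand=[0,0,0,0,0])

```text
t: 0.6
tool_pos: [0.1996, 0.5389, 0.1756]
eef_rot: [0.462, 0.887, -0.001, -0.0]
wrist_force: [-0.2, -0.6, 0.1]
grip_width: 0.0573
grip_force: 0.0
```

Call:
play_rows(travel=[[0,0,0],[0,0,0],[0,0,0],[0,0,0],[0,0,0]], rotation=[[0,0,1],[0,0,1],[0,0,1],[0,0,1],[0,0,1]], hand=[0,0,0,0,0])

```text
t: 1.1
tool_pos: [0.1996, 0.5389, 0.1756]
eef_rot: [0.703, 0.711, -0.0, 0.0]
wrist_force: [0.0, 0.3, 0.6]
grip_width: 0.0179
grip_force: 0.0
```

Call:
play_rows(travel=[[0,0,0],[0,0,0],[0,0,0],[0,0,0]], rotation=[[0,0,1],[0,0,1],[0,0,0.32],[0,0,0]], hand=[0,0,0,0])

```text
t: 1.5
tool_pos: [0.1996, 0.5389, 0.1756]
eef_rot: [0.793, 0.609, -0.0, 0.0]
wrist_force: [-0.6, -1.1, -0.2]
grip_width: 0.0006
grip_force: 0.0
```

```bash
cat >> h.py <<'E'
PC=np.array([.56668,.11402,0]);PY=-1.83318;RP=R.from_euler('z',PY).as_matrix()
def press(w): return RP.T@(np.asarray(w)-PC)
def st(*targets):
    from plant import readout
    o=readout.get_obs();Rt=R.from_quat(o['eef_rot']);p=press(o['tool_pos'])
    want=np.c_[-RP[:,0],RP[:,1],[0,0,-1]]
    print('t %.1f press'%o['t'],p.round(4),'world',np.round(o['tool_pos'],4),'F',np.round(o['wrist_force'],1),'w %.3f gf %.1f'%(o['grip_width'],o['grip_force']),'q',np.round(o['q'],2))
    print(' rot err units',(R.from_matrix(Rt.as_matrix().T@want).as_rotvec()/.12).round(3))
    for t in targets: print(' units to',t,(Rt.as_matrix().T@RP@(np.array(t)-p)/.04).round(2))
E
python3 -c "
from h import *
st((-.028,0,.17))"
```

```text
t 1.5 press [-0.3151 -0.4647  0.1756] world [0.1996 0.5389 0.1756] F [-0.6 -1.1 -0.2] w 0.001 gf 0.0 q [ 1.09  0.28  1.51 -0.    1.36  1.36]
 rot err units [-0.002  0.007  0.001]
 units to (-0.028, 0, 0.17) [-7.18 11.62  0.14]
```

Call:
play_rows(travel=[[-0.48,0.775,0],[-0.48,0.775,0],[-0.48,0.775,0],[-0.48,0.775,0],[-0.48,0.775,0]], rotation=[[0,0,0],[0,0,0],[0,0,0],[0,0,0],[0,0,0]], hand=[0,0,0,0,0])

```text
t: 2.0
tool_pos: [0.3252, 0.4051, 0.1759]
eef_rot: [0.793, 0.609, -0.0, 0.0]
wrist_force: [1.3, 0.2, 1.2]
grip_width: 0.0007
grip_force: 0.0
```

Call:
play_rows(travel=[[-0.48,0.775,0],[-0.48,0.775,0],[-0.48,0.775,0],[-0.48,0.775,0],[-0.48,0.775,0]], rotation=[[0,0,0],[0,0,0],[0,0,0],[0,0,0],[0,0,0]], hand=[0,0,0,0,0])

```text
t: 2.5
tool_pos: [0.4501, 0.2721, 0.176]
eef_rot: [0.793, 0.609, -0.0, -0.0]
wrist_force: [-0.4, 0.8, -0.6]
grip_width: 0.0006
grip_force: 0.0
```

Call:
play_rows(travel=[[-0.48,0.775,0],[-0.48,0.775,0],[-0.48,0.775,0],[-0.48,0.775,0],[-0.48,0.775,0]], rotation=[[0,0,0],[0,0,0],[0,0,0],[0,0,0],[0,0,0]], hand=[0,0,0,0,0])

```text
t: 3.0
tool_pos: [0.5748, 0.1392, 0.1758]
eef_rot: [0.793, 0.609, -0.0, -0.0]
wrist_force: [0.0, -0.4, -0.6]
grip_width: 0.0006
grip_force: 0.0
```

```bash
python3 -c "
from h import *
from plant import grab_frame
st((-.028,0,.17),(-.028,0,.083))
f=grab_frame('wrist');cv2.imwrite('pics/w1.png',np.clip(255*(f['image']/255.)**.6,0,255).astype('uint8'));np.savez('pics/wristcal.npz',K=f['K'],T=f['T_tool_cam'])"
```

```text
t 3.0 press [-0.0264  0.0013  0.1758] world [0.5748 0.1392 0.1758] F [ 0.  -0.4 -0.6] w 0.001 gf 0.0 q [0.12 0.3  1.47 0.   1.37 0.38]
 rot err units [-0.004 -0.     0.008]
 units to (-0.028, 0, 0.17) [ 0.04 -0.03  0.14]
 units to (-0.028, 0, 0.083) [ 0.04 -0.03  2.32]
```

View pics/w1.png

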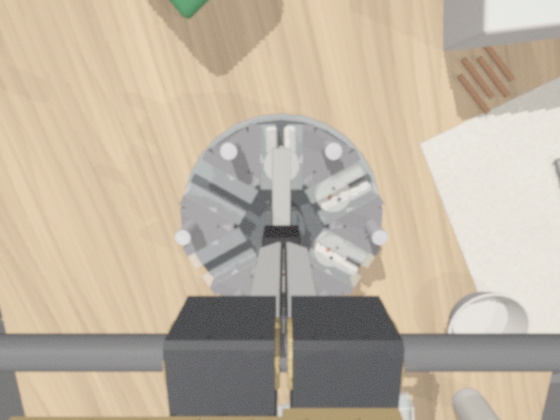

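The wrist view shows the fingers in line with the slide, the tab at (281,232). I'll go down behind the tab.

Call:
play_rows(travel=[[0.05,-0.03,0.5],[0,0,0.5],[0,0,0.5],[0,0,0.4],[0,0,0.4]], rotation=[[0,0,0],[0,0,0],[0,0,0],[0,0,0],[0,0,0]], hand=[0,0,0,0,0])

```text
t: 3.55
tool_pos: [0.573, 0.1428, 0.083]
eef_rot: [0.793, 0.609, -0.0, -0.0]
wrist_force: [-0.2, 0.2, -0.6]
grip_width: 0.0002
grip_force: 0.0
```

Call:
play_rows(travel=[[-0.3,0,0],[-0.3,0,0],[-0.3,0,0],[-0.3,0,0],[-0.3,0,0]], rotation=[[0,0,0],[0,0,0],[0,0,0],[0,0,0],[0,0,0]], hand=[0,0,0,0,0])

```text
t: 4.05
tool_pos: [0.5581, 0.0834, 0.0849]
eef_rot: [0.794, 0.608, 0.001, 0.0]
wrist_force: [-0.6, -0.4, -0.4]
grip_width: 0.0003
grip_force: 0.0
```

Call:
play_rows(travel=[[-0.2,0,0],[-0.2,0,0],[-0.2,0,0],[0,0,0]], rotation=[[0,0,0],[0,0,0],[0,0,0],[0,0,0]], hand=[0,0,0,0])

```text
t: 4.45
tool_pos: [0.5514, 0.0607, 0.0841]
eef_rot: [0.794, 0.608, -0.0, -0.0]
wrist_force: [-0.2, 0.1, -0.2]
grip_width: 0.0003
grip_force: 0.0
```

```bash
python3 -c "
from h import *
st()"
```

```text
t 4.5 press [ 0.0555 -0.0009  0.0841] world [0.5514 0.0607 0.0841] F [-0.2  0.1 -0.2] w 0.000 gf 0.0 q [-0.02  0.31  1.69 -0.    1.14  0.25]
 rot err units [-0.001  0.001 -0.008]
```

```bash
python3 -c "
from h import *
from plant import grab_frame
g=lambda i:np.clip(255*(i/255.)**.6,0,255).astype('uint8')
a=g(grab_frame('side')['image'][140:320,150:330]);b=g(grab_frame('wrist')['image'])
o=np.zeros((540,800,3),'uint8');o[:480,:480]=cv2.resize(a,(480,480));o[:240,480:]=cv2.resize(b,(320,240));cv2.imwrite('pics/s2.png',o)
st()"
```

```text
t 4.5 press [ 0.0545 -0.0008  0.0841] world [0.5518 0.0616 0.0841] F [-0.2 -0.1  0.4] w 0.001 gf 0.0 q [-0.01  0.31  1.69  0.    1.14  0.25]
 rot err units [ 0.    -0.003 -0.003]
```

View pics/s2.png

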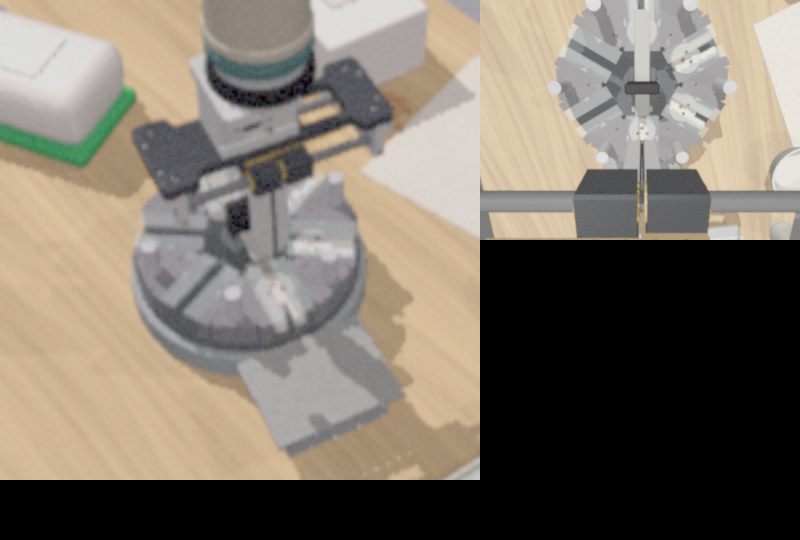

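The tab is still at home at crop (238,215), and the fingers are in front of it. I'll check the calibration against the tip's pixel.

```bash
python3 -c "
from h import *
d=np.load('pics/wristcal.npz');print(d['K'],d['T'])
for q in [(.0545,0,.084),(0,0,.11),(0,0,.073),(.075,0,.11),(.065,0,.073)]:
    w=RP@np.array(q)+PC;s=proj('side',w)[0];print(q,s,((s-[150,140])*2.667).round())
    # wrist pixel
    Rt=np.c_[-RP[:,0],RP[:,1],[0,0,-1]];pt=Rt.T@(w-(RP@np.array([.0545,-.0008,.0841])+PC));c=np.linalg.inv(d['T'])@np.r_[pt,1];u=d['K']@c[:3];u=u[:2]/u[2];print('  wrist',u.round(), (u*.5714+[480,0]).round())
"
```

```text
[[354.17077007   0.         283.12190784]
 [  0.         354.17077007 210.2779116 ]
 [  0.           0.           1.        ]] [[ 8.52362539e-05 -9.66207098e-01 -2.57767022e-01  7.57502005e-02]
 [ 9.99999528e-01 -1.67077258e-04  9.56939504e-04  1.31915071e-03]
 [-9.67668747e-04 -2.57766982e-01  9.66206627e-01 -2.08818195e-01]
 [ 0.00000000e+00  0.00000000e+00  0.00000000e+00  1.00000000e+00]]
(0.0545, 0, 0.084) [251.78461843 238.74862241] [271. 263.]
  wrist [282. 241.] [641. 138.]
(0, 0, 0.11) [241.15478694 213.9907538 ] [243. 197.]
  wrist [282. 159.] [641.  91.]
(0, 0, 0.073) [242.03460586 224.6305862 ] [245. 226.]
  wrist [282. 152.] [641.  87.]
(0.075, 0, 0.11) [255.36257213 238.13723829] [281. 262.]
  wrist [282. 291.] [641. 166.]
(0.065, 0, 0.073) [253.95112942 245.23985495] [277. 281.]
  wrist [282. 250.] [641. 143.]
```

The tool passed the tab without moving it. I'll lift, go back behind it and push slowly, watching the forces.

Call:
play_rows(travel=[[0,0,-0.7],[0,0,-0.6],[1,0,0],[0.7,0,0],[0.45,0,0]], rotation=[[0,0,0],[0,0,0],[0,0,0],[0,0,0],[0,0,0]], hand=[0,0,0,0,0])

```text
t: 5.05
tool_pos: [0.5746, 0.1469, 0.1362]
eef_rot: [0.793, 0.609, 0.001, -0.0]
wrist_force: [0.3, -0.2, 0.2]
grip_width: 0.0003
grip_force: 0.0
```

Call:
play_rows(travel=[[0,0,0],[0,0,0.5],[0,0,0.5],[0,0,0.4],[0,0,0]], rotation=[[0,0,0],[0,0,0],[0,0,0],[0,0,0],[0,0,0]], hand=[0,0,0,0,0])

```text
t: 5.55
tool_pos: [0.5715, 0.1432, 0.0775]
eef_rot: [0.794, 0.608, -0.003, -0.001]
wrist_force: [-0.3, -0.2, -0.1]
grip_width: 0.0002
grip_force: 0.0
```

Call:
play_rows(travel=[[-0.1,0,0],[-0.1,0,0],[-0.1,0,0],[-0.1,0,0],[-0.1,0,0]], rotation=[[0,0,0],[0,0,0],[0,0,0],[0,0,0],[0,0,0]], hand=[0,0,0,0,0])

```text
t: 6.05
tool_pos: [0.5693, 0.1252, 0.0808]
eef_rot: [0.794, 0.608, 0.001, 0.0]
wrist_force: [-0.3, 2.0, 1.4]
grip_width: 0.0004
grip_force: 1.1
```

```bash
python3 -c "
from h import *
from plant import grab_frame
st()
f=grab_frame('side')['image'][140:320,150:330]
g=lambda i:np.clip(255*(i/255.)**.6,0,255).astype('uint8')
b=g(grab_frame('wrist')['image'])
o=np.zeros((540,800,3),'uint8');o[:480,:480]=cv2.resize(g(f),(480,480));o[:240,480:]=cv2.resize(b,(320,240));cv2.imwrite('pics/s3.png',o)
"
```

```text
t 6.0 press [-0.0115 -0.0004  0.0808] world [0.5693 0.1252 0.0808] F [-0.3  2.   1.4] w 0.000 gf 1.1 q [0.1  0.35 1.64 0.   1.15 0.36]
 rot err units [ 0.01  -0.01  -0.004]
```

View pics/s3.png

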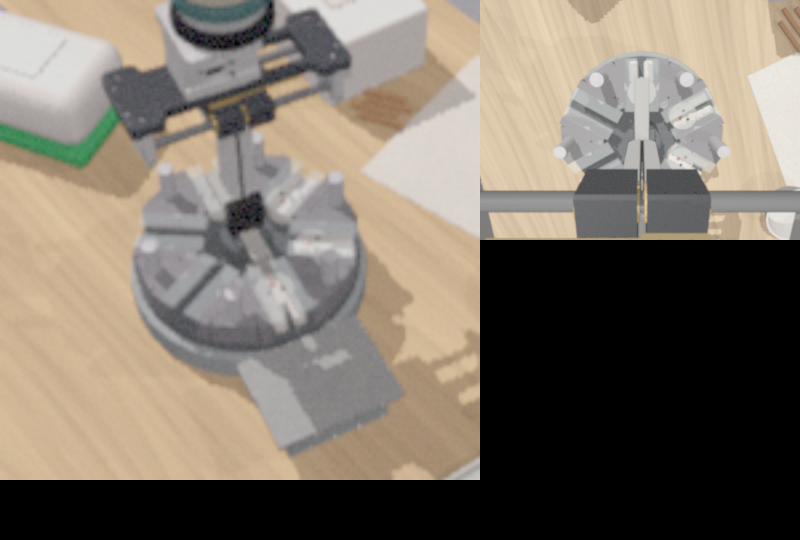

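The fingers are now touching the tab from behind, with 2 N. I'll push on.

Call:
play_rows(travel=[[-0.2,0,0.02],[-0.2,0,0.02],[-0.2,0,0],[-0.2,0,0],[-0.2,0,0]], rotation=[[0,0,0],[0,0,0],[0,0,0],[0,0,0],[0,0,0]], hand=[0,0,0,0,0])

```text
t: 6.65
tool_pos: [0.5597, 0.0885, 0.0805]
eef_rot: [0.794, 0.608, 0.003, -0.0]
wrist_force: [-0.5, 4.7, 10.5]
grip_width: 0.0005
grip_force: 4.8
```

```bash
python3 -c "
from h import *
st()"
```

```text
t 6.7 press [ 0.0264 -0.0002  0.0805] world [0.5597 0.0885 0.0805] F [-0.5  4.7 10.5] w 0.000 gf 4.8 q [0.03 0.33 1.68 0.   1.13 0.29]
 rot err units [ 0.021 -0.041 -0.005]
```

Call:
play_rows(travel=[[-0.2,0,-0.03],[-0.2,0,0],[-0.2,0,0]], rotation=[[0,0,0],[0,0,0],[0,0,0]], hand=[0,0,0])

```text
t: 6.95
tool_pos: [0.5516, 0.0626, 0.0793]
eef_rot: [0.793, 0.609, -0.001, -0.0]
wrist_force: [-0.1, -0.0, -0.1]
grip_width: 0.0004
grip_force: 0.0
```

```bash
python3 -c "
from h import *
st()"
```

```text
t 7.0 press [ 0.0536 -0.0013  0.0793] world [0.5516 0.0626 0.0793] F [-0.1 -0.  -0.1] w 0.000 gf 0.0 q [-0.01  0.32  1.7  -0.    1.13  0.25]
 rot err units [-0.007  0.007  0.002]
```

Contact was lost again. I'll repeat the push in small steps and take a picture at each stage.

```bash
cat > snap.py <<'E'
import sys
from h import *
from plant import grab_frame
st()
g=lambda i:np.clip(255*(i/255.)**.6,0,255).astype('uint8')
f=g(grab_frame('side')['image'][190:290,190:310]);np.save('pics/p%s.npy'%sys.argv[1],cv2.resize(f,(400,300),interpolation=2))
if len(sys.argv)>2:
    P=[np.load('pics/p%s.npy'%k) for k in sys.argv[2].split(',')]
    P+= [P[0]*0]*(4-len(P))
    cv2.imwrite('pics/m%s.png'%sys.argv[1],np.vstack([np.hstack(P[:2]),np.hstack(P[2:4])]))
E
python3 snap.py 0
```

```text
t 7.0 press [ 0.0536 -0.0013  0.0793] world [0.5516 0.0626 0.0793] F [-0.1 -0.  -0.1] w 0.000 gf 0.0 q [-0.01  0.32  1.7  -0.    1.13  0.25]
 rot err units [-0.007  0.007  0.002]
```

Call:
play_rows(travel=[[0,0,-0.7],[0,0,-0.6],[1,0,0],[0.7,0,0],[0.35,0,0]], rotation=[[0,0,0],[0,0,0],[0,0,0],[0,0,0],[0,0,0]], hand=[0,0,0,0,0])

```text
t: 7.5
tool_pos: [0.5738, 0.1441, 0.1313]
eef_rot: [0.793, 0.609, 0.0, -0.0]
wrist_force: [0.6, -1.2, 0.1]
grip_width: 0.0001
grip_force: 0.0
```

Call:
play_rows(travel=[[0,0,0],[0,0,0.4],[0,0,0.4],[0,0,0.4],[0,0,0]], rotation=[[0,0,0],[0,0,0],[0,0,0],[0,0,0],[0,0,0]], hand=[0,0,0,0,0])

```text
t: 8.0
tool_pos: [0.5709, 0.1409, 0.0811]
eef_rot: [0.794, 0.608, -0.003, -0.001]
wrist_force: [-0.8, -0.0, -0.4]
grip_width: 0.0001
grip_force: 0.0
```

Call:
play_rows(travel=[[-0.1,0,0],[-0.1,0,0],[-0.1,0,0],[-0.1,0,0],[-0.1,0,0]], rotation=[[0,0,0],[0,0,0],[0,0,0],[0,0,0],[0,0,0]], hand=[0,0,0,0,0])

```text
t: 8.5
tool_pos: [0.5685, 0.1229, 0.0842]
eef_rot: [0.794, 0.608, 0.0, 0.0]
wrist_force: [0.1, 0.5, 0.4]
grip_width: 0.0003
grip_force: 0.0
```

Call:
play_rows(travel=[[-0.1,0,0],[-0.1,0,0],[-0.1,0,0],[-0.1,0,0],[0,0,0]], rotation=[[0,0,0],[0,0,0],[0,0,0],[0,0,0],[0,0,0]], hand=[0,0,0,0,0])

```text
t: 9.0
tool_pos: [0.564, 0.1074, 0.0836]
eef_rot: [0.794, 0.608, -0.0, -0.0]
wrist_force: [-0.0, 0.6, -0.9]
grip_width: 0.0004
grip_force: 0.0
```

```bash
python3 snap.py 1
```

```text
t 9.0 press [ 0.0071 -0.0009  0.0836] world [0.564  0.1074 0.0836] F [-0.   0.6 -0.9] w 0.000 gf 0.0 q [ 0.07  0.34  1.65 -0.    1.15  0.33]
 rot err units [-0.001  0.001 -0.004]
```

Call:
play_rows(travel=[[-0.1,0,0],[-0.1,0,0],[-0.1,0,0],[-0.1,0,0],[0,0,0]], rotation=[[0,0,0],[0,0,0],[0,0,0],[0,0,0],[0,0,0]], hand=[0,0,0,0,0])

```text
t: 9.55
tool_pos: [0.5598, 0.0919, 0.0837]
eef_rot: [0.794, 0.608, -0.0, -0.0]
wrist_force: [0.3, -0.8, 0.3]
grip_width: 0.0005
grip_force: 0.0
```

```bash
python3 snap.py 2
```

```text
t 9.6 press [ 0.0231 -0.0009  0.0837] world [0.5598 0.0919 0.0837] F [ 0.3 -0.8  0.3] w 0.001 gf 0.0 q [ 0.04  0.33  1.67 -0.    1.15  0.3 ]
 rot err units [-0.001  0.001 -0.005]
```

Call:
play_rows(travel=[[-0.1,0,0],[-0.1,0,0],[-0.1,0,0],[-0.1,0,0],[0,0,0]], rotation=[[0,0,0],[0,0,0],[0,0,0],[0,0,0],[0,0,0]], hand=[0,0,0,0,0])

```text
t: 10.1
tool_pos: [0.5557, 0.0765, 0.0837]
eef_rot: [0.794, 0.608, -0.0, -0.0]
wrist_force: [-0.5, 0.1, 0.1]
grip_width: 0.0004
grip_force: 0.0
```

```bash
python3 snap.py 3 0,1,2,3
```

```text
t 10.1 press [ 0.0391 -0.0009  0.0837] world [0.5557 0.0765 0.0837] F [-0.5  0.1  0.1] w 0.000 gf 0.0 q [ 0.01  0.32  1.68 -0.    1.14  0.28]
 rot err units [-0.001  0.001 -0.005]
```

View pics/m3.png

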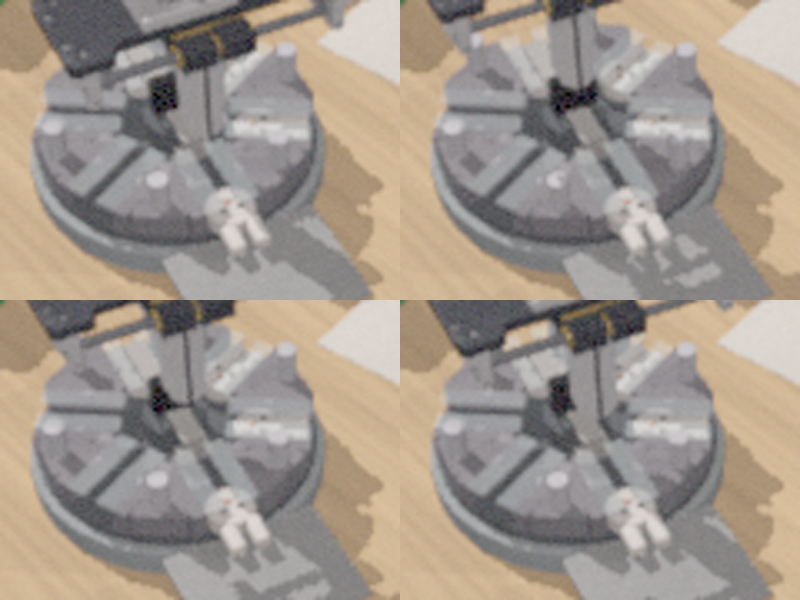

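The second push moved the face about 30 mm out before the finger slipped over the tab. In all panels the finger ends look 20–30 mm higher than the reported TCP, so I'll check the tip height by touching the bare shelf, known to be at 38 mm.

Call:
play_rows(travel=[[0,0,-0.6],[-0.9,-0.3,-0.1],[-1,-0.3,0],[-1,-0.25,0],[0,0,0]], rotation=[[0,0,0],[0,0,0],[0,0,0],[0,0,0],[0,0,0]], hand=[0,0,0,0,0])

```text
t: 10.65
tool_pos: [0.4905, -0.0292, 0.1118]
eef_rot: [0.795, 0.607, -0.001, 0.0]
wrist_force: [0.6, 0.6, 0.4]
grip_width: 0.0007
grip_force: 0.0
```

Call:
play_rows(travel=[[0,0,0.6],[0,0,0.5],[0,0,0.3],[0,0,0.2],[0,0,0]], rotation=[[0,0,0],[0,0,0],[0,0,0],[0,0,0],[0,0,0]], hand=[0,0,0,0,0])

```text
t: 11.15
tool_pos: [0.4926, -0.0257, 0.0468]
eef_rot: [0.793, 0.609, -0.001, -0.001]
wrist_force: [0.5, -0.8, -0.3]
grip_width: 0.0006
grip_force: 0.0
```

```bash
python3 snap.py 4;  python3 -c "
from h import *
from plant import grab_frame
a=grab_frame('side')['image'];b=grab_frame('wrist')['image']
g=lambda i:np.clip(255*(i/255.)**.6,0,255).astype('uint8')
o=np.zeros((420,800,3),'uint8');o[:,:420]=cv2.resize(g(a[215:320,200:305]),(420,420),interpolation=2);o[:285,420:]=cv2.resize(g(b),(380,285));cv2.imwrite('pics/s5.png',o)"
```

```text
t 11.2 press [ 0.1541 -0.0353  0.0468] world [ 0.4926 -0.0257  0.0468] F [ 0.5 -0.8 -0.3] w 0.001 gf 0.0 q [-0.19  0.27  1.87  0.    1.    0.07]
 rot err units [-0.015 -0.001  0.004]
```

View pics/s5.png

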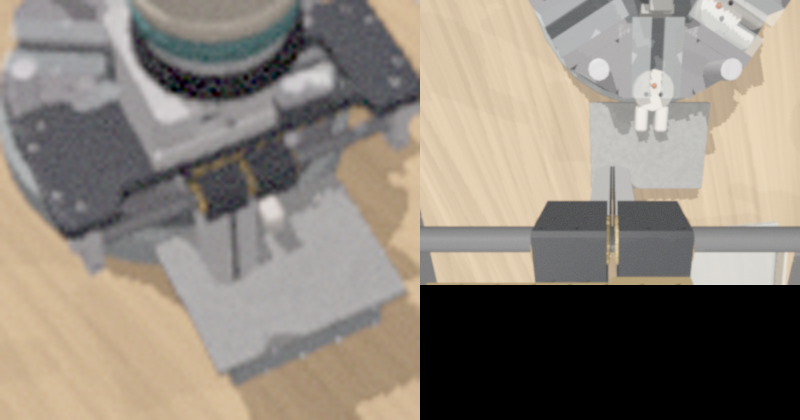

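The finger end is at about crop (235,277). I'll work out its height and touch down.

Call:
play_rows(travel=[[0,0,0.1],[0,0,0.1],[0,0,0]], rotation=[[0,0,0],[0,0,0],[0,0,0]], hand=[0,0,0])

```text
t: 11.6
tool_pos: [0.4925, -0.0261, 0.0393]
eef_rot: [0.794, 0.609, -0.0, -0.0]
wrist_force: [-0.7, -0.1, 0.5]
grip_width: 0.0004
grip_force: 0.0
```

```bash
python3 -c "
from h import *
st()
for z in(.038,.047,.06,.075):print(z,proj('side',RP@np.array([.1541,-.0353,z])+PC))"
```

```text
t 11.6 press [ 0.1545 -0.0353  0.0393] world [ 0.4925 -0.0261  0.0393] F [-0.7 -0.1  0.5] w 0.000 gf 0.0 q [-0.19  0.28  1.88  0.    0.98  0.07]
 rot err units [-0.006 -0.    -0.   ]
0.038 [[256.84839329 291.65042697]]
0.047 [[256.73164459 289.41057691]]
0.06 [[256.55993076 286.11620812]]
0.075 [[256.35714058 282.22563272]]
```

Call:
play_rows(travel=[[0,0,0.12],[0,0,0.12],[0,0,0.05]], rotation=[[0,0,0],[0,0,0],[0,0,0]], hand=[0,0,0])

```text
t: 11.9
tool_pos: [0.4925, -0.0261, 0.0274]
eef_rot: [0.794, 0.609, -0.0, -0.0]
wrist_force: [0.7, -1.4, -0.1]
grip_width: 0.0004
grip_force: 0.0
```

```bash
python3 -c "
from h import *
st()"
```

```text
t 11.9 press [ 0.1546 -0.0353  0.0274] world [ 0.4925 -0.0261  0.0274] F [ 0.7 -1.4 -0.1] w 0.000 gf 0.0 q [-0.19  0.29  1.9   0.    0.95  0.07]
 rot err units [-0.009 -0.    -0.   ]
```

The TCP reads below the shelf top with no contact, so the tips really are higher than reported. Carry on down.

Call:
play_rows(travel=[[0,0,0.08],[0,0,0.08],[0,0,0]], rotation=[[0,0,0],[0,0,0],[0,0,0]], hand=[0,0,0])

```text
t: 12.2
tool_pos: [0.4926, -0.0261, 0.0212]
eef_rot: [0.794, 0.609, -0.0, -0.0]
wrist_force: [-0.2, -0.3, -0.3]
grip_width: 0.0008
grip_force: 0.0
```

Call:
play_rows(travel=[[0,0,0.08],[0,0,0]], rotation=[[0,0,0],[0,0,0]], hand=[0,0])

```text
t: 12.4
tool_pos: [0.4927, -0.0261, 0.0182]
eef_rot: [0.794, 0.609, -0.0, -0.0]
wrist_force: [-0.2, 0.5, 0.0]
grip_width: 0.0003
grip_force: 0.0
```

Call:
play_rows(travel=[[0,0,0.08],[0,0,0]], rotation=[[0,0,0],[0,0,0]], hand=[0,0])

```text
t: 12.6
tool_pos: [0.4927, -0.0261, 0.015]
eef_rot: [0.794, 0.609, -0.0, -0.0]
wrist_force: [0.5, -0.3, -0.5]
grip_width: 0.0005
grip_force: 0.0
```

Call:
play_rows(travel=[[0,0,0.08],[0,0,0]], rotation=[[0,0,0],[0,0,0]], hand=[0,0])

```text
t: 12.8
tool_pos: [0.4926, -0.0261, 0.0117]
eef_rot: [0.794, 0.609, -0.0, -0.0]
wrist_force: [-0.2, 0.4, 0.4]
grip_width: 0.0002
grip_force: 0.0
```

Call:
play_rows(travel=[[0,0,0.08],[0,0,0]], rotation=[[0,0,0],[0,0,0]], hand=[0,0])

```text
t: 13.0
tool_pos: [0.4932, -0.0262, 0.0089]
eef_rot: [0.794, 0.609, 0.0, 0.0]
wrist_force: [-0.3, -1.4, 1.6]
grip_width: 0.0008
grip_force: 0.6
```

Call:
play_rows(travel=[[0,0,0.08],[0,0,0]], rotation=[[0,0,0],[0,0,0]], hand=[0,0])

```text
t: 13.2
tool_pos: [0.4933, -0.0262, 0.0087]
eef_rot: [0.793, 0.609, 0.0, 0.001]
wrist_force: [-5.1, 0.6, 25.1]
grip_width: 0.0001
grip_force: 12.5
```

Contact came at reading 0.0088 over the 0.038 m shelf, so the tips stand 29 mm above the reported TCP. I'll use tip z = reading + 0.029 from here, and push the tab at tip 0.083, which is reading 0.054.

Call:
play_rows(travel=[[0,0,-0.7],[0,0,-1],[0,0,-0.95],[1,0.2,0],[1,0.2,0]], rotation=[[0,0,0],[0,0,0],[0,0,0],[0,0,0],[0,0,0]], hand=[0,0,0,0,0])

```text
t: 13.7
tool_pos: [0.5306, 0.0469, 0.1135]
eef_rot: [0.794, 0.607, 0.001, 0.001]
wrist_force: [0.5, 0.1, -0.7]
grip_width: 0.0005
grip_force: 0.0
```

Call:
play_rows(travel=[[1,0.2,0],[1,0.2,0],[0.7,0.08,0],[0,0,0.3],[0,0,0.4]], rotation=[[0,0,0],[0,0,0],[0,0,0],[0,0,0],[0,0,0]], hand=[0,0,0,0,0])

```text
t: 14.2
tool_pos: [0.5758, 0.1465, 0.0831]
eef_rot: [0.793, 0.609, 0.0, 0.0]
wrist_force: [0.2, -0.1, 0.6]
grip_width: 0.0003
grip_force: 0.0
```

```bash
python3 -c "
from h import *
st((-.035,0,.054))"
```

```text
t 14.2 press [-0.0338  0.0004  0.0831] world [0.5758 0.1465 0.0831] F [ 0.2 -0.1  0.6] w 0.000 gf 0.0 q [ 0.13  0.37  1.61 -0.    1.17  0.39]
 rot err units [0.006 0.003 0.016]
 units to (-0.035, 0, 0.054) [ 0.03 -0.01  0.73]
```

Call:
play_rows(travel=[[0,0,0.4],[0,0,0.3],[-0.2,0,0],[-0.2,0,0],[-0.2,0,0]], rotation=[[0,0,0],[0,0,0],[0,0,0],[0,0,0],[0,0,0]], hand=[0,0,0,0,0])

```text
t: 14.7
tool_pos: [0.5696, 0.1228, 0.0561]
eef_rot: [0.794, 0.608, 0.001, -0.0]
wrist_force: [-0.1, 3.3, -2.5]
grip_width: 0.0004
grip_force: 1.6
```

Call:
play_rows(travel=[[-0.2,0,0],[-0.2,0,0],[-0.2,0,0],[-0.2,0,0],[-0.2,0,0]], rotation=[[0,0,0],[0,0,0],[0,0,0],[0,0,0],[0,0,0]], hand=[0,0,0,0,0])

```text
t: 15.2
tool_pos: [0.5594, 0.0844, 0.0562]
eef_rot: [0.794, 0.608, 0.001, -0.0]
wrist_force: [-0.1, 5.7, 0.1]
grip_width: 0.0005
grip_force: 2.7
```

Call:
play_rows(travel=[[-0.2,0,0],[-0.2,0,0],[-0.2,0,0],[-0.1,0,0],[-0.1,0,0]], rotation=[[0,0,0],[0,0,0],[0,0,0],[0,0,0],[0,0,0]], hand=[0,0,0,0,0])

```text
t: 15.7
tool_pos: [0.5517, 0.0555, 0.0563]
eef_rot: [0.794, 0.608, 0.002, -0.001]
wrist_force: [3.5, 15.2, -1.4]
grip_width: 0.0007
grip_force: 7.8
```

```bash
python3 -c "
from h import *
st()"
```

```text
t 15.7 press [0.0604 0.0007 0.0563] world [0.5517 0.0555 0.0563] F [ 3.5 15.2 -1.4] w 0.001 gf 7.8 q [-0.03  0.34  1.73  0.01  1.07  0.23]
 rot err units [ 0.01  -0.045 -0.017]
```

The slide is on its stop, at 15 N. I'll ease back so it springs home, then lift and go look at the landing.

Call:
play_rows(travel=[[0.4,0,0],[0.5,0,0],[0.5,0,0],[0.5,0,0],[0.4,0,0]], rotation=[[0,0,0],[0,0,0],[0,0,0],[0,0,0],[0,0,0]], hand=[0,0,0,0,0])

```text
t: 16.2
tool_pos: [0.5749, 0.1422, 0.0558]
eef_rot: [0.793, 0.609, -0.001, 0.001]
wrist_force: [0.1, -0.1, -0.0]
grip_width: 0.0005
grip_force: 0.0
```

Call:
play_rows(travel=[[0,0,-0.6],[0,0,-0.8],[-1,0,0],[-1,0,0],[-1,0,0]], rotation=[[0,0,0],[0,0,0],[0,0,0],[0,0,0],[0,0,0]], hand=[0,0,0.2,0.4,0.6])

```text
t: 16.7
tool_pos: [0.5429, 0.0246, 0.112]
eef_rot: [0.793, 0.609, -0.001, 0.001]
wrist_force: [-0.1, -0.6, -0.5]
grip_width: 0.0208
grip_force: 0.0
```

Call:
play_rows(travel=[[-1,0,0],[-1,0,0],[0,0,0]], rotation=[[0,0,0],[0,0,0],[0,0,0]], hand=[0.6,0.6,0.6])

```text
t: 17.0
tool_pos: [0.5211, -0.0557, 0.1117]
eef_rot: [0.795, 0.607, -0.002, 0.001]
wrist_force: [0.3, -0.1, 0.2]
grip_width: 0.0452
grip_force: 0.0
```

```bash
cat > look.py <<'E'
# wrist image -> grid; prints white blobs near the landing in press coordinates, saves picture
import sys
from h import *
from plant import readout,grab_frame
st()
o=readout.get_obs();f=grab_frame('wrist');im=f['image']
Rt=R.from_quat(o['eef_rot']).as_matrix();T=f['T_tool_cam'];K=f['K']
C=Rt@T[:3,3]+o['tool_pos'];A=Rt@T[:3,:3]
def w2p(q):
    c=A.T@(RP@np.array(q)+PC-C);u=K@c;return u[:2]/u[2]
def p2w(uv,z):
    d=A@np.linalg.inv(K)@[uv[0],uv[1],1];return press(C+d*(z-C[2])/d[2])
print('shelf corners px',[w2p(q).round().tolist() for q in((.1,.055,.038),(.1,-.055,.038),(.185,-.055,.038),(.185,.055,.038))])
# warp the landing area at the face's top height to 4 px/mm
quad=[(.08,.06),(.08,-.06),(.2,-.06),(.2,.06)]
src=np.float32([w2p((x,y,.054)) for x,y in quad]);H=cv2.getPerspectiveTransform(src,np.float32([(0,0),(480,0),(480,480),(0,480)]))
wp=cv2.warpPerspective(im,H,(480,480));hsv=cv2.cvtColor(wp,cv2.COLOR_BGR2GRAY)
print('gray pct',np.percentile(hsv,[5,25,50,75,95]))
m=cv2.morphologyEx((hsv>float(sys.argv[2])).astype('uint8'),cv2.MORPH_OPEN,np.ones((9,9)))
n,l,s,c=cv2.connectedComponentsWithStats(m)
for i in range(1,n):
    if s[i,4]>3000: print('blob area mm2',s[i,4]/16,'x %.4f..%.4f y %.4f..%.4f c'%(.08+s[i,1]/4e3,.08+(s[i,1]+s[i,3])/4e3,.06-(s[i,0]+s[i,2])/4e3,.06-s[i,0]/4e3),(.08+c[i][1]/4e3).round(4),(.06-c[i][0]/4e3).round(4))
g=lambda i:np.clip(255*(i/255.)**.6,0,255).astype('uint8')
out=np.zeros((480,800,3),'uint8');out[:,:480]=g(wp);out[:240,480:]=cv2.resize(g(im),(320,240));cv2.imwrite(f'pics/{sys.argv[1]}.png',out)
E
python3 look.py l1 150
```

```text
t 17.0 press [0.1758 0.     0.1117] world [ 0.5211 -0.0557  0.1117] F [ 0.3 -0.1  0.2] w 0.045 gf 0.0 q [-0.24  0.25  1.71 -0.    1.18  0.03]
 rot err units [-0.006  0.036 -0.034]
shelf corners px [[352.0, 115.0], [209.0, 116.0], [215.0, 221.0], [347.0, 221.0]]
gray pct [104. 130. 157. 163. 218.]
blob area mm2 8271.25 x 0.0880..0.2000 y -0.0600..0.0600 c 0.149 -0.007
```

View pics/l1.png

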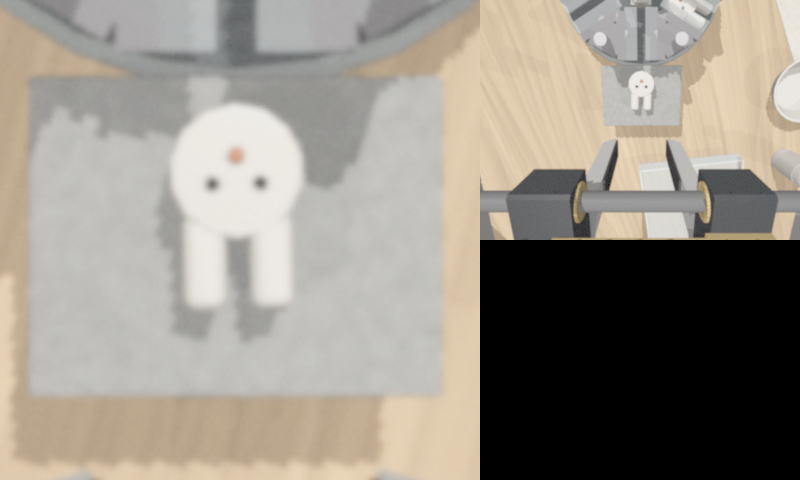

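The face lies cleanly on the landing: disc centre at warp pixel (237,170), which is press (0.1225, 0.0007). Now I'll grasp it.

Call:
play_rows(travel=[[0.7,0.02,0],[0.63,0,0],[0,0,0.6],[0,0,0.7],[0,0,0.5]], rotation=[[0,0,0],[0,0,0],[0,0,0],[0,0,0],[0,0,0]], hand=[0.6,0.6,0.6,0.6,0.6])

```text
t: 17.55
tool_pos: [0.5368, 0.0017, 0.0383]
eef_rot: [0.793, 0.609, -0.001, -0.0]
wrist_force: [0.2, -0.7, -0.2]
grip_width: 0.0568
grip_force: 0.0
```

Call:
play_rows(travel=[[0,0,0.4],[0,0,0.28],[0,0,0],[0,0,0],[0,0,0]], rotation=[[0,0,0],[0,0,0],[0,0,0],[0,0,0],[0,0,0]], hand=[0.6,0.6,0.6,0.3,0.2])

```text
t: 18.05
tool_pos: [0.5383, 0.0004, 0.0133]
eef_rot: [0.793, 0.609, 0.001, 0.001]
wrist_force: [-0.1, 0.1, 0.8]
grip_width: 0.0437
grip_force: 0.0
```

Call:
play_rows(travel=[[0,0,0],[0,0,0]], rotation=[[0,0,0],[0,0,0]], hand=[0.2,0.2])

```text
t: 18.25
tool_pos: [0.538, 0.0004, 0.0133]
eef_rot: [0.794, 0.608, 0.001, 0.001]
wrist_force: [-0.5, 0.2, 1.4]
grip_width: 0.0327
grip_force: 30.0
```

```bash
python3 -c "
from h import *
st()"
```

```text
t 18.2 press [0.1172 0.0018 0.0133] world [5.38e-01 4.00e-04 1.33e-02] F [-0.5  0.2  1.4] w 0.033 gf 30.0 q [-0.13  0.36  1.82  0.    0.95  0.13]
 rot err units [ 0.014 -0.004 -0.002]
```

Gripped. I'll lift and find the tray by script.

Call:
play_rows(travel=[[0,0,-0.3],[0,0,-0.8],[0,0,-0.9],[0,0,0]], rotation=[[0,0,0],[0,0,0],[0,0,0],[0,0,0]], hand=[0.2,0.2,0.2,0.2])

```text
t: 18.65
tool_pos: [0.5416, -0.0002, 0.0981]
eef_rot: [0.794, 0.608, 0.004, 0.004]
wrist_force: [0.9, 0.5, -0.1]
grip_width: 0.0333
grip_force: 30.0
```

```bash
cat > tray.py <<'E'
import sys
from h import *
def tray(im,verbose=1):
    ref=cv2.imread('pics/top0.png');F=lambda i:cv2.cvtColor(i,cv2.COLOR_BGR2HSV)
    def mask(i):
        s=F(i)[...,1];m=((s<60)).astype('uint8');m[:150]=0;m[300:]=0;m[:,:338]=0;m[:,490:]=0
        m=cv2.morphologyEx(m,cv2.MORPH_OPEN,np.ones((5,5)));return m
    m=mask(im);n,l,s,c=cv2.connectedComponentsWithStats(m);k=1+np.argmax(s[1:,4])
    cs,_=cv2.findContours((l==k).astype('uint8'),0,1);r=cv2.minAreaRect(max(cs,key=cv2.contourArea))
    b=cv2.boxPoints(r);w=onplane('top',b,.02)
    return r,s[k,4],w
if __name__=='__main__':
    from plant import grab_frame
    out=[]
    r0,a0,w0=tray(cv2.imread('pics/top0.png'))
    im=grab_frame('top')['image'];cv2.imwrite('pics/tlast.png',im);r,a,w=tray(im)
    for q,x in((r0,a0),(r,a)):print('rect',np.round(q[0],1),np.round(q[1],1),round(q[2],1),x)
    for x in(w0,w):
        e=[x[(i+1)%4]-x[i] for i in range(4)];L=max(e,key=lambda v:np.linalg.norm(v)-(1 if v[1]>0 else 0))
        c=x.mean(0);an=np.arctan2(L[1],L[0]);print('centre',c.round(4),'long axis deg',np.degrees(an).round(1),'sides',sorted({round(float(np.linalg.norm(v)),3) for v in e}))
    el=np.array([np.cos(an),np.sin(an),0]);ex=np.array([-el[1],el[0],0])
    for k,(a,b) in enumerate([(-.042,.045),(-.042,-.065),(.024,.045),(.024,-.065)]):
        p=c+a*ex+b*el;p[2]=.09;q=press(p);q[2]=.09;print('slot',k+1,p.round(3));st(tuple(q.round(4)))
E
python3 tray.py
```

```text
rect [402.4 229.2] [90.3 61.7] 9.1 5462
rect [402.6 229.3] [89.3 62. ] 8.8 5192
centre [ 0.5594 -0.2717  0.02  ] long axis deg -98.4 sides [0.171, 0.246, 0.251]
centre [ 0.5592 -0.2722  0.02  ] long axis deg -98.1 sides [0.171, 0.172, 0.244, 0.248]
slot 1 [ 0.511 -0.311  0.09 ]
t 18.7 press [0.1171 0.0035 0.0956] world [5.397e-01 1.000e-04 9.560e-02] F [ 0.8  0.7 -1.3] w 0.033 gf 30.0 q [-0.13  0.28  1.71  0.    1.14  0.13]
 rot err units [ 0.055 -0.008 -0.001]
 units to (np.float64(0.4247), np.float64(0.0567), np.float64(0.09)) [-7.69  1.33  0.14]
slot 2 [ 0.527 -0.202  0.09 ]
t 18.7 press [0.1171 0.0035 0.0956] world [5.397e-01 1.000e-04 9.560e-02] F [ 0.8  0.7 -1.3] w 0.033 gf 30.0 q [-0.13  0.28  1.71  0.    1.14  0.13]
 rot err units [ 0.055 -0.008 -0.001]
 units to (np.float64(0.3155), np.float64(0.0434), np.float64(0.09)) [-4.96  1.    0.14]
slot 3 [ 0.577 -0.32   0.09 ]
t 18.7 press [0.1171 0.0035 0.0956] world [5.397e-01 1.000e-04 9.560e-02] F [ 0.8  0.7 -1.3] w 0.033 gf 30.0 q [-0.13  0.28  1.71  0.    1.14  0.13]
 rot err units [ 0.055 -0.008 -0.001]
 units to (np.float64(0.4167), np.float64(0.1222), np.float64(0.09)) [-7.49  2.97  0.15]
slot 4 [ 0.592 -0.211  0.09 ]
t 18.7 press [0.1171 0.0035 0.0956] world [5.397e-01 1.000e-04 9.560e-02] F [ 0.8  0.7 -1.3] w 0.033 gf 30.0 q [-0.13  0.28  1.71  0.    1.14  0.13]
 rot err units [ 0.055 -0.008 -0.001]
 units to (np.float64(0.3075), np.float64(0.109), np.float64(0.09)) [-4.76  2.64  0.15]
```

The tray hasn't moved. Moving to slot 1.

Call:
play_rows(travel=[[-0.96,0.166,0],[-0.96,0.166,0],[-0.96,0.166,0],[-0.96,0.166,0],[-0.96,0.166,0]], rotation=[[0,0,0],[0,0,0],[0,0,0],[0,0,0],[0,0,0]], hand=[0.2,0.2,0.2,0.2,0.2])

```text
t: 19.2
tool_pos: [0.5183, -0.1946, 0.0914]
eef_rot: [0.794, 0.609, -0.0, -0.001]
wrist_force: [1.1, -1.1, -0.1]
grip_width: 0.0331
grip_force: 30.0
```

Call:
play_rows(travel=[[-0.96,0.166,0],[-0.96,0.166,0],[-0.9,0.166,0],[0,0,0.7],[0,0,0.7]], rotation=[[0,0,0],[0,0,0],[0,0,0],[0,0,0],[0,0,0]], hand=[0.2,0.2,0.2,0.2,0.2])

```text
t: 19.7
tool_pos: [0.5091, -0.3092, 0.0353]
eef_rot: [0.794, 0.608, 0.0, 0.0]
wrist_force: [0.3, -1.6, -1.6]
grip_width: 0.0332
grip_force: 30.0
```

Call:
play_rows(travel=[[0,0,0.5],[0,0,0.3],[0,0,0]], rotation=[[0,0,0],[0,0,0],[0,0,0]], hand=[0.2,0.2,0.2])

```text
t: 20.0
tool_pos: [0.5078, -0.3064, 0.0021]
eef_rot: [0.794, 0.609, -0.001, -0.003]
wrist_force: [-0.2, 0.7, 0.2]
grip_width: 0.0329
grip_force: 30.0
```

```bash
python3 -c "
from h import *
st((.4247,.0567,-.0175))"
```

```text
t 20.0 press [0.4213 0.0522 0.0021] world [ 0.5078 -0.3064  0.0021] F [-0.2  0.7  0.2] w 0.033 gf 30.0 q [-0.66  0.45  1.71  0.    0.99 -0.4 ]
 rot err units [-0.04  -0.017 -0.001]
 units to (0.4247, 0.0567, -0.0175) [-0.09  0.12  0.49]
```

Call:
play_rows(travel=[[0,0.1,0.2],[0,0,0.15],[0,0,0.1],[0,0,0]], rotation=[[0,0,0],[0,0,0],[0,0,0],[0,0,0]], hand=[0.2,0.2,0.2,0.2])

```text
t: 20.4
tool_pos: [0.5133, -0.3085, -0.0138]
eef_rot: [0.793, 0.609, -0.0, -0.0]
wrist_force: [0.3, 0.2, 0.2]
grip_width: 0.0329
grip_force: 30.0
```

```bash
python3 -c "
from h import *
st()"
```

```text
t 20.4 press [ 0.4219  0.0581 -0.0138] world [ 0.5133 -0.3085 -0.0138] F [0.3 0.2 0.2] w 0.033 gf 30.0 q [-0.66  0.47  1.71  0.    0.96 -0.4 ]
 rot err units [-0.004 -0.002  0.002]
```

Call:
play_rows(travel=[[0,0,0.1],[0,0,0],[0,0,0],[0,0,0],[0,0,0]], rotation=[[0,0,0],[0,0,0],[0,0,0],[0,0,0],[0,0,0]], hand=[0.2,0.35,0.48,0.48,0.48])

```text
t: 20.9
tool_pos: [0.5136, -0.3089, -0.0173]
eef_rot: [0.794, 0.609, 0.0, 0.0]
wrist_force: [-0.2, 0.1, -0.8]
grip_width: 0.0446
grip_force: 0.0
```

Call:
play_rows(travel=[[0,0,-0.3],[0,0,-0.8],[0,0,-0.9],[0,0,-0.8],[1,-0.05,0]], rotation=[[0,0,0],[0,0,0],[0,0,0],[0,0,0],[0,0,0]], hand=[0.48,0.48,0.48,0.235,0.235])

```text
t: 21.4
tool_pos: [0.5255, -0.2756, 0.1006]
eef_rot: [0.795, 0.607, 0.001, 0.007]
wrist_force: [1.4, -0.2, 0.1]
grip_width: 0.0325
grip_force: 0.0
```

Call:
play_rows(travel=[[1,-0.05,0],[1,-0.05,0],[1,-0.05,0],[1,-0.05,0],[1,-0.05,0]], rotation=[[0,0,0],[0,0,0],[0,0,0],[0,0,0],[0,0,0]], hand=[0.235,0.235,0.235,0.235,0.235])

```text
t: 21.9
tool_pos: [0.5646, -0.0724, 0.0957]
eef_rot: [0.794, 0.608, 0.001, 0.001]
wrist_force: [0.2, 0.4, 0.4]
grip_width: 0.0218
grip_force: 0.0
```

Call:
play_rows(travel=[[1,-0.05,0],[1,-0.05,0],[0.7,0,0],[0,0,0]], rotation=[[0,0,0],[0,0,0],[0,0,0],[0,0,0]], hand=[0.235,0.235,0.235,0.235])

```text
t: 22.3
tool_pos: [0.5892, 0.0349, 0.0955]
eef_rot: [0.792, 0.61, 0.001, 0.0]
wrist_force: [0.4, -0.9, -0.0]
grip_width: 0.0219
grip_force: 0.0
```

```bash
python3 -c "
from h import *
st((.0736,.0425,.041))"; python3 tray.py | head -4; python3 -c "
import cv2,numpy as np
a=cv2.imread('pics/tlast.png')[180:280,345:465];cv2.imwrite('pics/t1.png',np.clip(255*(cv2.resize(a,(600,500))/255.)**.6,0,255).astype('uint8'))"
```

```text
t 22.3 press [0.0706 0.0423 0.0955] world [0.5892 0.0349 0.0955] F [ 0.4 -0.9 -0. ] w 0.022 gf 0.0 q [-0.06  0.35  1.6   0.    1.19  0.2 ]
 rot err units [ 0.013 -0.015  0.034]
 units to (0.0736, 0.0425, 0.041) [-0.08  0.    1.36]
rect [402.4 229.2] [90.3 61.7] 9.1 5462
rect [402.2 229.2] [90.6 61.7] 9.1 5475
centre [ 0.5594 -0.2717  0.02  ] long axis deg -98.4 sides [0.171, 0.246, 0.251]
centre [ 0.5596 -0.2712  0.02  ] long axis deg -98.4 sides [0.171, 0.247, 0.252]
```

View pics/t1.png

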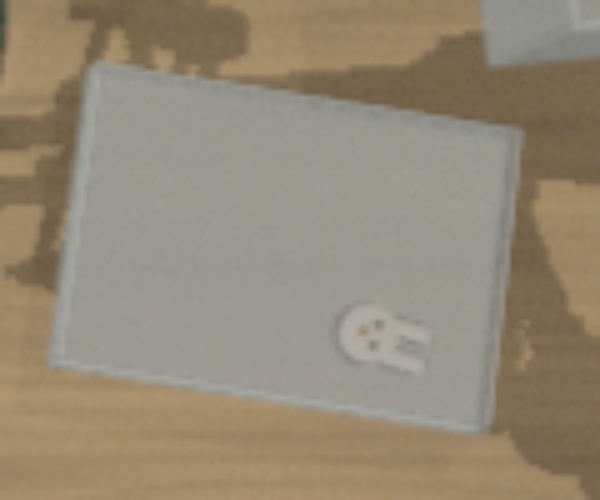

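The first face lies flat in the tray at (375,333) in the crop. Next I'll turn the turret by caging post 0.

Call:
play_rows(travel=[[-0.08,0,0.3],[0,0,0.5],[0,0,0.4],[0,0,0.16],[0,0,0]], rotation=[[0,0,0],[0,0,0],[0,0,0],[0,0,0],[0,0,0]], hand=[0.235,0.235,0.235,0.235,0.235])

```text
t: 22.85
tool_pos: [0.5861, 0.027, 0.0388]
eef_rot: [0.794, 0.608, -0.001, -0.001]
wrist_force: [-0.6, -0.1, 0.0]
grip_width: 0.0222
grip_force: 0.0
```

```bash
python3 -c "
from h import *
st((.0736,.0425,.041))"
```

```text
t 22.9 press [0.079  0.0414 0.0388] world [0.5861 0.027  0.0388] F [-0.6 -0.1  0. ] w 0.022 gf 0.0 q [-0.07  0.4   1.68 -0.    1.06  0.19]
 rot err units [-0.023  0.007 -0.015]
 units to (0.0736, 0.0425, 0.041) [ 0.13  0.03 -0.06]
```

Call:
play_rows(travel=[[-0.04,-0.335,0],[-0.08,-0.358,0],[-0.03,-0.37,0],[0.033,-0.37,0],[0.095,-0.358,0]], rotation=[[0,0,0],[0,0,0],[0,0,0],[0,0,0],[0,0,0]], hand=[0.235,0.235,0.235,0.235,0.235])

```text
t: 23.35
tool_pos: [0.517, 0.0462, 0.0408]
eef_rot: [0.794, 0.608, 0.0, 0.0]
wrist_force: [-0.8, 0.6, -0.3]
grip_width: 0.0221
grip_force: 0.0
```

Call:
play_rows(travel=[[0.157,-0.38,0],[0,-0.05,0],[0,0,0]], rotation=[[0,0,0],[0,0,0],[0,0,0]], hand=[0.235,0.235,0.235])

```text
t: 23.65
tool_pos: [0.5026, 0.0573, 0.0403]
eef_rot: [0.793, 0.609, 0.0, 0.0]
wrist_force: [0.5, -0.2, 0.3]
grip_width: 0.0221
grip_force: 0.0
```

```bash
python3 -c "
from h import *
st((.0736,-.0425,.041))"
```

```text
t 23.6 press [ 0.0714 -0.0472  0.0403] world [0.5026 0.0573 0.0403] F [ 0.5 -0.2  0.3] w 0.022 gf 0.0 q [-0.02  0.29  1.86  0.    0.99  0.24]
 rot err units [ 0.003 -0.001  0.011]
 units to (0.0736, -0.0425, 0.041) [-0.06  0.12 -0.02]
```

Now raise, go behind the tab and push.

Call:
play_rows(travel=[[0,0,-0.6],[0,0,-0.7],[0,0,-0.5],[0.9,0.4,0],[0.9,0.4,0]], rotation=[[0,0,0],[0,0,0],[0,0,0],[0,0,0],[0,0,0]], hand=[0.235,0.235,0.1,0,0])

```text
t: 24.15
tool_pos: [0.5547, 0.118, 0.1135]
eef_rot: [0.794, 0.608, 0.001, 0.001]
wrist_force: [1.0, -0.1, -0.5]
grip_width: 0.0023
grip_force: 0.0
```

Call:
play_rows(travel=[[0.8,0.38,0],[0,0,0],[0,0,0.3],[0,0,0.5],[0,0,0.3]], rotation=[[0,0,0],[0,0,0],[0,0,0],[0,0,0],[0,0,0]], hand=[0,0,0,0,0])

```text
t: 24.65
tool_pos: [0.5737, 0.1437, 0.066]
eef_rot: [0.794, 0.608, -0.002, -0.001]
wrist_force: [-0.3, -0.5, -0.8]
grip_width: 0.0005
grip_force: 0.0
```

```bash
python3 -c "
from h import *
st((-.033,0,.054),(.063,0,.054))"
```

```text
t 24.6 press [-0.0305 -0.0009  0.066 ] world [0.5737 0.1437 0.066 ] F [-0.3 -0.5 -0.8] w 0.001 gf 0.0 q [ 0.13  0.38  1.63 -0.    1.13  0.39]
 rot err units [-0.024  0.014 -0.005]
 units to (-0.033, 0, 0.054) [0.06 0.02 0.3 ]
 units to (0.063, 0, 0.054) [-2.34  0.02  0.3 ]
```

Call:
play_rows(travel=[[0,0,0.27],[-0.2,0,0],[-0.2,0,0],[-0.2,0,0],[-0.2,0,0]], rotation=[[0,0,0],[0,0,0],[0,0,0],[0,0,0],[0,0,0]], hand=[0,0,0,0,0])

```text
t: 25.15
tool_pos: [0.5676, 0.1141, 0.0578]
eef_rot: [0.794, 0.608, 0.001, -0.0]
wrist_force: [0.5, 2.9, -1.9]
grip_width: 0.0004
grip_force: 1.9
```

Call:
play_rows(travel=[[-0.2,0,0],[-0.2,0,0],[-0.2,0,0],[-0.2,0,0],[-0.2,0,0]], rotation=[[0,0,0],[0,0,0],[0,0,0],[0,0,0],[0,0,0]], hand=[0,0,0,0,0])

```text
t: 25.65
tool_pos: [0.5573, 0.0755, 0.0577]
eef_rot: [0.794, 0.608, 0.001, -0.0]
wrist_force: [0.9, 4.9, -0.4]
grip_width: 0.0006
grip_force: 2.9
```

Call:
play_rows(travel=[[-0.2,0,0],[-0.15,0,0],[-0.15,0,0],[-0.1,0,0],[0,0,0]], rotation=[[0,0,0],[0,0,0],[0,0,0],[0,0,0],[0,0,0]], hand=[0,0,0,0,0])

```text
t: 26.15
tool_pos: [0.552, 0.0556, 0.0578]
eef_rot: [0.794, 0.607, 0.004, -0.002]
wrist_force: [2.6, 13.4, -1.1]
grip_width: 0.0005
grip_force: 6.6
```

```bash
python3 -c "
from h import *
st()"
```

```text
t 26.1 press [0.0602 0.001  0.0578] world [0.552  0.0556 0.0578] F [ 2.6 13.4 -1.1] w 0.001 gf 6.6 q [-0.03  0.34  1.73  0.01  1.07  0.23]
 rot err units [ 0.01  -0.068 -0.023]
```

Call:
play_rows(travel=[[0.4,0,0],[0.5,0,0],[0.5,0,0],[0.5,0,0],[0.4,0,0]], rotation=[[0,0,0],[0,0,0],[0,0,0],[0,0,0],[0,0,0]], hand=[0,0,0,0,0])

```text
t: 26.65
tool_pos: [0.5748, 0.1406, 0.0575]
eef_rot: [0.793, 0.609, -0.001, 0.001]
wrist_force: [-0.8, -0.9, 0.3]
grip_width: 0.0001
grip_force: 0.0
```

Call:
play_rows(travel=[[0,0,-0.6],[0,0,-0.8],[-1,0,0],[-1,0,0],[-1,0,0]], rotation=[[0,0,0],[0,0,0],[0,0,0],[0,0,0],[0,0,0]], hand=[0,0,0.2,0.4,0.6])

```text
t: 27.15
tool_pos: [0.5429, 0.023, 0.1137]
eef_rot: [0.793, 0.609, -0.001, 0.001]
wrist_force: [0.7, -0.1, -0.7]
grip_width: 0.0212
grip_force: 0.0
```

Call:
play_rows(travel=[[-1,0,0],[-1,0,0],[0,0,0]], rotation=[[0,0,0],[0,0,0],[0,0,0]], hand=[0.6,0.6,0.6])

```text
t: 27.45
tool_pos: [0.5211, -0.0573, 0.1134]
eef_rot: [0.795, 0.607, -0.002, 0.001]
wrist_force: [-0.2, 1.1, 1.2]
grip_width: 0.0448
grip_force: 0.0
```

```bash
python3 look.py l2 195; python3 -c "
from h import *
st((.123,0,.11),(.123,0,.0125))"
```

```text
t 27.4 press [0.1773 0.0004 0.1134] world [ 0.5211 -0.0573  0.1134] F [-0.2  1.1  1.2] w 0.045 gf 0.0 q [-0.24  0.24  1.71 -0.    1.19  0.03]
 rot err units [-0.004  0.036 -0.036]
shelf corners px [[351.0, 113.0], [209.0, 114.0], [215.0, 219.0], [347.0, 218.0]]
gray pct [104. 130. 156. 163. 218.]
blob area mm2 1063.5625 x 0.1067..0.1562 y -0.0152..0.0165 c 0.1294 0.001
t 27.5 press [0.1748 0.0005 0.1135] world [ 0.5218 -0.055   0.1135] F [-0.3 -0.1  0.2] w 0.049 gf 0.0 q [-0.24  0.25  1.71 -0.    1.19  0.03]
 rot err units [-0.002  0.016 -0.031]
 units to (0.123, 0, 0.11) [ 1.3  -0.02  0.08]
 units to (0.123, 0, 0.0125) [ 1.3  -0.02  2.52]
```

The second face is on the landing, centred at about (0.123, 0.001). Grasp it.

Call:
play_rows(travel=[[0.6,-0.01,0],[0.6,0,0],[0,0,0.6],[0,0,0.7],[0,0,0.5]], rotation=[[0,0,0],[0,0,0],[0,0,0],[0,0,0],[0,0,0]], hand=[0.6,0.6,0.6,0.6,0.6])

```text
t: 28.0
tool_pos: [0.5342, -0.0045, 0.04]
eef_rot: [0.793, 0.609, -0.001, -0.0]
wrist_force: [0.0, 0.2, -0.2]
grip_width: 0.0565
grip_force: 0.0
```

Call:
play_rows(travel=[[0,0,0.4],[0,0,0.31],[0,0,0],[0,0,0],[0,0,0]], rotation=[[0,0,0],[0,0,0],[0,0,0],[0,0,0],[0,0,0]], hand=[0.6,0.6,0.6,0.3,0.2])

```text
t: 28.5
tool_pos: [0.5357, -0.0057, 0.0138]
eef_rot: [0.793, 0.609, 0.001, 0.001]
wrist_force: [0.6, -0.5, 0.2]
grip_width: 0.0438
grip_force: 0.0
```

Call:
play_rows(travel=[[0,0,0],[0,0,0]], rotation=[[0,0,0],[0,0,0]], hand=[0.2,0.2])

```text
t: 28.7
tool_pos: [0.5354, -0.0058, 0.0137]
eef_rot: [0.794, 0.608, 0.001, 0.001]
wrist_force: [-0.4, 0.2, 3.4]
grip_width: 0.0334
grip_force: 30.0
```

```bash
python3 -c "
from h import *
st()"
```

```text
t 28.7 press [0.1238 0.0009 0.0137] world [ 0.5354 -0.0058  0.0137] F [-0.4  0.2  3.4] w 0.033 gf 30.0 q [-0.14  0.36  1.83  0.    0.95  0.12]
 rot err units [ 0.014 -0.003 -0.001]
```

Call:
play_rows(travel=[[0,0,-0.3],[0,0,-0.8],[0,0,-0.9],[0,0,0]], rotation=[[0,0,0],[0,0,0],[0,0,0],[0,0,0]], hand=[0.2,0.2,0.2,0.2])

```text
t: 29.1
tool_pos: [0.539, -0.0063, 0.0984]
eef_rot: [0.794, 0.608, 0.004, 0.004]
wrist_force: [0.4, -0.5, -0.2]
grip_width: 0.0333
grip_force: 30.0
```

```bash
python3 tray.py|grep -v rot
```

```text
rect [402.4 229.2] [90.3 61.7] 9.1 5462
rect [402.6 229.3] [89.4 62.1] 8.7 4962
centre [ 0.5594 -0.2717  0.02  ] long axis deg -98.4 sides [0.171, 0.246, 0.251]
centre [ 0.5593 -0.2724  0.02  ] long axis deg -98.0 sides [0.172, 0.244, 0.248]
slot 1 [ 0.511 -0.311  0.09 ]
t 29.1 press [0.1237 0.0025 0.096 ] world [ 0.5371 -0.0061  0.096 ] F [ 0.1  0.1 -1. ] w 0.033 gf 30.0 q [-0.14  0.27  1.72  0.    1.14  0.12]
 units to (np.float64(0.4249), np.float64(0.0569), np.float64(0.09)) [-7.53  1.36  0.15]
slot 2 [ 0.527 -0.202  0.09 ]
t 29.1 press [0.1237 0.0025 0.096 ] world [ 0.5371 -0.0061  0.096 ] F [ 0.1  0.1 -1. ] w 0.033 gf 30.0 q [-0.14  0.27  1.72  0.    1.14  0.12]
 units to (np.float64(0.3157), np.float64(0.0435), np.float64(0.09)) [-4.8   1.02  0.15]
slot 3 [ 0.577 -0.32   0.09 ]
t 29.1 press [0.1237 0.0025 0.096 ] world [ 0.5371 -0.0061  0.096 ] F [ 0.1  0.1 -1. ] w 0.033 gf 30.0 q [-0.14  0.27  1.72  0.    1.14  0.12]
 units to (np.float64(0.4169), np.float64(0.1224), np.float64(0.09)) [-7.33  3.    0.16]
slot 4 [ 0.592 -0.211  0.09 ]
t 29.1 press [0.1237 0.0025 0.096 ] world [ 0.5371 -0.0061  0.096 ] F [ 0.1  0.1 -1. ] w 0.033 gf 30.0 q [-0.14  0.27  1.72  0.    1.14  0.12]
 units to (np.float64(0.3077), np.float64(0.109), np.float64(0.09)) [-4.6   2.66  0.16]
```

The tray is unmoved. Face 2 goes to slot 3.

Call:
play_rows(travel=[[-0.92,0.38,0],[-0.92,0.38,0],[-0.92,0.38,0],[-0.92,0.38,0],[-0.92,0.38,0]], rotation=[[0,0,0],[0,0,0],[0,0,0],[0,0,0],[0,0,0]], hand=[0.2,0.2,0.2,0.2,0.2])

```text
t: 29.65
tool_pos: [0.5594, -0.2042, 0.0917]
eef_rot: [0.794, 0.608, -0.0, -0.001]
wrist_force: [0.8, 0.1, -0.0]
grip_width: 0.0329
grip_force: 30.0
```

Call:
play_rows(travel=[[-0.92,0.38,0],[-0.92,0.38,0],[-0.9,0.38,0],[0,0,0.7],[0,0,0.7]], rotation=[[0,0,0],[0,0,0],[0,0,0],[0,0,0],[0,0,0]], hand=[0.2,0.2,0.2,0.2,0.2])

```text
t: 30.15
tool_pos: [0.5757, -0.3225, 0.0354]
eef_rot: [0.794, 0.608, 0.0, -0.0]
wrist_force: [0.2, -0.2, 0.1]
grip_width: 0.0334
grip_force: 30.0
```

Call:
play_rows(travel=[[0,0,0.5],[0,0,0.3],[0,0,0.2],[0,0,0.15],[0,0,0]], rotation=[[0,0,0],[0,0,0],[0,0,0],[0,0,0],[0,0,0]], hand=[0.2,0.2,0.2,0.2,0.2])

```text
t: 30.65
tool_pos: [0.5759, -0.3206, -0.0095]
eef_rot: [0.793, 0.609, -0.0, -0.0]
wrist_force: [0.3, -0.2, -0.7]
grip_width: 0.0331
grip_force: 30.0
```

```bash
python3 -c "
from h import *
st((.4169,.1224,-.0175))"
```

```text
t 30.6 press [ 0.4173  0.1217 -0.0095] world [ 0.5759 -0.3206 -0.0095] F [ 0.3 -0.2 -0.7] w 0.033 gf 30.0 q [-0.61  0.54  1.56  0.    1.04 -0.35]
 rot err units [-0.004 -0.002  0.002]
 units to (0.4169, 0.1224, -0.0175) [0.01 0.02 0.2 ]
```

Call:
play_rows(travel=[[0,0,0.1],[0,0,0.1],[0,0,0],[0,0,0],[0,0,0]], rotation=[[0,0,0],[0,0,0],[0,0,0],[0,0,0],[0,0,0]], hand=[0.2,0.2,0.35,0.48,0.48])

```text
t: 31.15
tool_pos: [0.5763, -0.3209, -0.0168]
eef_rot: [0.794, 0.609, 0.0, 0.0]
wrist_force: [-0.3, 0.5, 0.3]
grip_width: 0.0437
grip_force: 0.0
```

Call:
play_rows(travel=[[0,0,-0.3],[0,0,-0.8],[0,0,-0.9],[0,0,-0.8],[0.95,-0.22,0]], rotation=[[0,0,0],[0,0,0],[0,0,0],[0,0,0],[0,0,0]], hand=[0.48,0.48,0.48,0.235,0.235])

```text
t: 31.65
tool_pos: [0.5815, -0.2881, 0.1014]
eef_rot: [0.795, 0.607, 0.002, 0.007]
wrist_force: [0.5, -0.4, 0.2]
grip_width: 0.0324
grip_force: 0.0
```

Call:
play_rows(travel=[[0.95,-0.22,0],[0.95,-0.22,0],[0.95,-0.22,0],[0.95,-0.22,0],[0.95,-0.22,0]], rotation=[[0,0,0],[0,0,0],[0,0,0],[0,0,0],[0,0,0]], hand=[0.235,0.235,0.235,0.235,0.235])

```text
t: 32.15
tool_pos: [0.5845, -0.0855, 0.0962]
eef_rot: [0.794, 0.608, 0.001, 0.001]
wrist_force: [0.3, 0.4, -0.4]
grip_width: 0.0223
grip_force: 0.0
```

Call:
play_rows(travel=[[0.95,-0.22,0],[0.95,-0.22,0],[0.9,-0.22,0],[0,0,0],[0,0,0]], rotation=[[0,0,0],[0,0,0],[0,0,0],[0,0,0],[0,0,0]], hand=[0.235,0.235,0.235,0.235,0.235])

```text
t: 32.65
tool_pos: [0.588, 0.0286, 0.0958]
eef_rot: [0.793, 0.609, 0.0, 0.001]
wrist_force: [-0.8, -0.6, 0.0]
grip_width: 0.0224
grip_force: 0.0
```

```bash
cat > faces.py <<'E'
# faces seen in the tray from the last top picture: brighter than the empty-tray reference
from h import *
from tray import tray
im=cv2.imread('pics/tlast.png');r,a,w=tray(im)
m=np.zeros(im.shape[:2],'uint8');cv2.fillConvexPoly(m,cv2.boxPoints((r[0],(r[1][0]-8,r[1][1]-8),r[2])).astype(int),1)
g=cv2.cvtColor(im,cv2.COLOR_BGR2GRAY);med=np.median(g[m>0]);n,l,s,c=cv2.connectedComponentsWithStats(((g>med+14)&(m>0)).astype('uint8'))
for i in range(1,n):
    if s[i,4]>25:print('face px',c[i].round(1),'area',s[i,4],onplane('top',c[i],.02)[0].round(3))
E
python3 -c "
from h import *
st((.0736,.0425,.041))"; python3 tray.py | sed -n '2p;4p'; python3 faces.py
```

```text
t 32.6 press [0.0769 0.0428 0.0958] world [0.588  0.0286 0.0958] F [-0.8 -0.6  0. ] w 0.022 gf 0.0 q [-0.07  0.35  1.6  -0.    1.19  0.19]
 rot err units [0.012 0.002 0.017]
 units to (0.0736, 0.0425, 0.041) [ 0.08 -0.01  1.37]
rect [402.1 229.2] [90.4 61.8] 9.0 5472
centre [ 0.5595 -0.271   0.02  ] long axis deg -98.3 sides [0.171, 0.246, 0.251]
face px [419.7 225.2] area 42 [ 0.57 -0.32  0.02]
face px [420.5 247.2] area 101 [ 0.51 -0.32  0.02]
```

Both faces are seen in the tray. Turning to the next pocket.

Call:
play_rows(travel=[[0.08,0,0.3],[0,0,0.5],[0,0,0.4],[0,0,0.16],[0,0,0]], rotation=[[0,0,0],[0,0,0],[0,0,0],[0,0,0],[0,0,0]], hand=[0.235,0.235,0.235,0.235,0.235])

```text
t: 33.2
tool_pos: [0.5876, 0.0303, 0.039]
eef_rot: [0.794, 0.608, -0.001, -0.001]
wrist_force: [0.4, -0.2, -0.7]
grip_width: 0.022
grip_force: 0.0
```

Call:
play_rows(travel=[[-0.12,-0.335,0],[-0.09,-0.358,0],[-0.03,-0.37,0],[0.033,-0.37,0],[0.095,-0.358,0]], rotation=[[0,0,0],[0,0,0],[0,0,0],[0,0,0],[0,0,0]], hand=[0.235,0.235,0.235,0.235,0.235])

```text
t: 33.7
tool_pos: [0.5179, 0.0453, 0.0411]
eef_rot: [0.794, 0.608, 0.0, 0.0]
wrist_force: [-0.0, 0.1, -0.4]
grip_width: 0.022
grip_force: 0.0
```

Call:
play_rows(travel=[[0.157,-0.38,0],[0,-0.07,0],[0,0,0]], rotation=[[0,0,0],[0,0,0],[0,0,0]], hand=[0.235,0.235,0.235])

```text
t: 34.0
tool_pos: [0.5019, 0.0569, 0.0406]
eef_rot: [0.793, 0.609, 0.0, -0.0]
wrist_force: [-0.3, 0.4, -0.3]
grip_width: 0.0221
grip_force: 0.0
```

```bash
python3 -c "
from h import *
st((.0736,-.0425,.041))"
```

```text
t 34.0 press [ 0.072  -0.0477  0.0406] world [0.5019 0.0569 0.0406] F [-0.3  0.4 -0.3] w 0.022 gf 0.0 q [-0.03  0.29  1.86  0.    1.    0.24]
 rot err units [ 0.001 -0.002  0.01 ]
 units to (0.0736, -0.0425, 0.041) [-0.04  0.13 -0.01]
```

Call:
play_rows(travel=[[0,0,-0.6],[0,0,-0.7],[0,0,-0.5],[0.9,0.4,0],[0.9,0.4,0]], rotation=[[0,0,0],[0,0,0],[0,0,0],[0,0,0],[0,0,0]], hand=[0.235,0.235,0.1,0,0])

```text
t: 34.5
tool_pos: [0.554, 0.1176, 0.1139]
eef_rot: [0.794, 0.608, 0.001, 0.001]
wrist_force: [0.2, -0.6, 0.1]
grip_width: 0.0018
grip_force: 0.0
```

Call:
play_rows(travel=[[0.8,0.38,0],[0,0,0],[0,0,0.3],[0,0,0.5],[0,0,0.3]], rotation=[[0,0,0],[0,0,0],[0,0,0],[0,0,0],[0,0,0]], hand=[0,0,0,0,0])

```text
t: 35.0
tool_pos: [0.5731, 0.1433, 0.0664]
eef_rot: [0.794, 0.608, -0.002, -0.001]
wrist_force: [-0.2, -0.1, -0.6]
grip_width: 0.0002
grip_force: 0.0
```

```bash
python3 -c "
from h import *
st((-.033,0,.054),(.063,0,.054))"
```

```text
t 35.0 press [-0.0299 -0.0014  0.0664] world [0.5731 0.1433 0.0664] F [-0.2 -0.1 -0.6] w 0.000 gf 0.0 q [ 0.13  0.38  1.63 -0.    1.13  0.39]
 rot err units [-0.025  0.014 -0.006]
 units to (-0.033, 0, 0.054) [0.08 0.04 0.31]
 units to (0.063, 0, 0.054) [-2.32  0.04  0.31]
```

Call:
play_rows(travel=[[0,0.03,0.3],[-0.2,0,0],[-0.2,0,0],[-0.2,0,0],[-0.2,0,0]], rotation=[[0,0,0],[0,0,0],[0,0,0],[0,0,0],[0,0,0]], hand=[0,0,0,0,0])

```text
t: 35.5
tool_pos: [0.5681, 0.1133, 0.0569]
eef_rot: [0.794, 0.608, 0.001, -0.0]
wrist_force: [0.6, 3.8, -3.1]
grip_width: 0.0003
grip_force: 1.9
```

Call:
play_rows(travel=[[-0.2,0,0],[-0.2,0,0],[-0.2,0,0],[-0.2,0,0],[-0.2,0,0]], rotation=[[0,0,0],[0,0,0],[0,0,0],[0,0,0],[0,0,0]], hand=[0,0,0,0,0])

```text
t: 36.0
tool_pos: [0.5578, 0.0747, 0.0569]
eef_rot: [0.794, 0.608, 0.001, -0.0]
wrist_force: [2.3, 5.7, -1.1]
grip_width: 0.0004
grip_force: 2.9
```

Call:
play_rows(travel=[[-0.2,0,0],[-0.15,0,0],[-0.15,0,0],[-0.1,0,0],[0,0,0]], rotation=[[0,0,0],[0,0,0],[0,0,0],[0,0,0],[0,0,0]], hand=[0,0,0,0,0])

```text
t: 36.5
tool_pos: [0.5528, 0.0554, 0.057]
eef_rot: [0.794, 0.607, 0.004, -0.002]
wrist_force: [3.4, 15.6, -1.6]
grip_width: 0.0004
grip_force: 7.4
```

Call:
play_rows(travel=[[0.4,0,0],[0.5,0,0],[0.5,0,0],[0.5,0,0],[0.4,0,0]], rotation=[[0,0,0],[0,0,0],[0,0,0],[0,0,0],[0,0,0]], hand=[0,0,0,0,0])

```text
t: 37.0
tool_pos: [0.5754, 0.1398, 0.0568]
eef_rot: [0.793, 0.609, -0.001, 0.001]
wrist_force: [0.5, -0.9, 0.7]
grip_width: 0.0005
grip_force: 0.0
```

Call:
play_rows(travel=[[0,0,-0.6],[0,0,-0.8],[-1,0,0],[-1,0,0],[-1,0,0]], rotation=[[0,0,0],[0,0,0],[0,0,0],[0,0,0],[0,0,0]], hand=[0,0,0.2,0.4,0.6])

```text
t: 37.5
tool_pos: [0.5435, 0.0221, 0.113]
eef_rot: [0.793, 0.609, -0.001, 0.001]
wrist_force: [0.4, 0.1, -0.1]
grip_width: 0.0213
grip_force: 0.0
```

Call:
play_rows(travel=[[-1,0,0],[-1,0,0],[0,0,0]], rotation=[[0,0,0],[0,0,0],[0,0,0]], hand=[0.6,0.6,0.6])

```text
t: 37.8
tool_pos: [0.5217, -0.0582, 0.1127]
eef_rot: [0.795, 0.607, -0.002, 0.001]
wrist_force: [-0.0, 0.2, -0.2]
grip_width: 0.0448
grip_force: 0.0
```

```bash
python3 look.py l3 195; python3 -c "
from h import *
st((.123,0,.0125))"
```

```text
t 37.8 press [0.178  0.0012 0.1127] world [ 0.5217 -0.0582  0.1127] F [-0.   0.2 -0.2] w 0.045 gf 0.0 q [-0.24  0.25  1.71 -0.    1.18  0.03]
 rot err units [-0.002  0.036 -0.037]
shelf corners px [[350.0, 112.0], [208.0, 113.0], [214.0, 218.0], [346.0, 218.0]]
gray pct [104. 130. 156. 163. 218.]
blob area mm2 1063.0 x 0.1067..0.1560 y -0.0147..0.0170 c 0.1295 0.001
t 37.9 press [0.1755 0.0013 0.1127] world [ 0.5224 -0.0559  0.1127] F [-0.4  0.6 -0.2] w 0.049 gf 0.0 q [-0.24  0.25  1.71 -0.    1.18  0.03]
 rot err units [-0.     0.016 -0.032]
 units to (0.123, 0, 0.0125) [ 1.32 -0.04  2.5 ]
```

Third face on the landing. Grasp, lift and find the tray.

Call:
play_rows(travel=[[0.6,-0.02,0],[0.62,0,0],[0,0,0.6],[0,0,0.7],[0,0,0.5]], rotation=[[0,0,0],[0,0,0],[0,0,0],[0,0,0],[0,0,0]], hand=[0.6,0.6,0.6,0.6,0.6])

```text
t: 38.35
tool_pos: [0.5347, -0.0045, 0.0393]
eef_rot: [0.793, 0.609, -0.001, -0.0]
wrist_force: [0.5, 0.2, 0.1]
grip_width: 0.0563
grip_force: 0.0
```

Call:
play_rows(travel=[[0,0,0.4],[0,0,0.29],[0,0,0],[0,0,0],[0,0,0]], rotation=[[0,0,0],[0,0,0],[0,0,0],[0,0,0],[0,0,0]], hand=[0.6,0.6,0.6,0.3,0.2])

```text
t: 38.85
tool_pos: [0.5361, -0.0056, 0.0138]
eef_rot: [0.793, 0.609, 0.001, 0.001]
wrist_force: [0.3, 0.0, -0.3]
grip_width: 0.0441
grip_force: 0.0
```

Call:
play_rows(travel=[[0,0,0],[0,0,0]], rotation=[[0,0,0],[0,0,0]], hand=[0.2,0.2])

```text
t: 39.05
tool_pos: [0.5358, -0.0057, 0.0137]
eef_rot: [0.794, 0.608, 0.001, 0.001]
wrist_force: [-0.4, -0.8, 2.7]
grip_width: 0.0328
grip_force: 30.0
```

```bash
python3 -c "
from h import *
st()"
```

```text
t 39.0 press [0.1236 0.0013 0.0137] world [ 0.5358 -0.0057  0.0137] F [-0.4 -0.8  2.7] w 0.033 gf 30.0 q [-0.14  0.36  1.83  0.    0.95  0.12]
 rot err units [ 0.014 -0.003 -0.001]
```

Call:
play_rows(travel=[[0,0,-0.3],[0,0,-0.8],[0,0,-0.9],[0,0,0]], rotation=[[0,0,0],[0,0,0],[0,0,0],[0,0,0]], hand=[0.2,0.2,0.2,0.2])

```text
t: 39.45
tool_pos: [0.5394, -0.0062, 0.0984]
eef_rot: [0.794, 0.608, 0.004, 0.004]
wrist_force: [1.3, 0.2, -1.0]
grip_width: 0.033
grip_force: 30.0
```

```bash
python3 tray.py|grep -v rot
```

```text
rect [402.4 229.2] [90.3 61.7] 9.1 5462
rect [402.6 229.3] [89.3 62. ] 8.8 4964
centre [ 0.5594 -0.2717  0.02  ] long axis deg -98.4 sides [0.171, 0.246, 0.251]
centre [ 0.5592 -0.2722  0.02  ] long axis deg -98.1 sides [0.171, 0.172, 0.244, 0.248]
slot 1 [ 0.511 -0.311  0.09 ]
t 39.5 press [0.1235 0.0029 0.096 ] world [ 0.5375 -0.006   0.096 ] F [ 0.6 -0.2 -1.1] w 0.033 gf 30.0 q [-0.14  0.27  1.72  0.    1.14  0.12]
 units to (np.float64(0.4247), np.float64(0.0567), np.float64(0.09)) [-7.53  1.34  0.15]
slot 2 [ 0.527 -0.202  0.09 ]
t 39.5 press [0.1235 0.0029 0.096 ] world [ 0.5375 -0.006   0.096 ] F [ 0.6 -0.2 -1.1] w 0.033 gf 30.0 q [-0.14  0.27  1.72  0.    1.14  0.12]
 units to (np.float64(0.3155), np.float64(0.0434), np.float64(0.09)) [-4.8   1.01  0.15]
slot 3 [ 0.577 -0.32   0.09 ]
t 39.5 press [0.1235 0.0029 0.096 ] world [ 0.5375 -0.006   0.096 ] F [ 0.6 -0.2 -1.1] w 0.033 gf 30.0 q [-0.14  0.27  1.72  0.    1.14  0.12]
 units to (np.float64(0.4167), np.float64(0.1222), np.float64(0.09)) [-7.33  2.98  0.16]
slot 4 [ 0.592 -0.211  0.09 ]
t 39.5 press [0.1235 0.0029 0.096 ] world [ 0.5375 -0.006   0.096 ] F [ 0.6 -0.2 -1.1] w 0.033 gf 30.0 q [-0.14  0.27  1.72  0.    1.14  0.12]
 units to (np.float64(0.3075), np.float64(0.109), np.float64(0.09)) [-4.6   2.65  0.16]
```

Face 3 to slot 2.

Call:
play_rows(travel=[[-0.96,0.2,0],[-0.96,0.2,0],[-0.96,0.2,0],[-0.96,0.2,0],[-0.95,0.2,0]], rotation=[[0,0,0],[0,0,0],[0,0,0],[0,0,0],[0,0,0]], hand=[0.2,0.2,0.2,0.2,0.2])

```text
t: 40.0
tool_pos: [0.5228, -0.202, 0.0918]
eef_rot: [0.794, 0.609, -0.0, -0.001]
wrist_force: [1.2, 0.1, -0.6]
grip_width: 0.033
grip_force: 30.0
```

Call:
play_rows(travel=[[0,0,0.7],[0,0,0.7],[0,0,0.5],[0,0,0.3],[0,0,0.2]], rotation=[[0,0,0],[0,0,0],[0,0,0],[0,0,0],[0,0,0]], hand=[0.2,0.2,0.2,0.2,0.2])

```text
t: 40.5
tool_pos: [0.5231, -0.2005, -0.0047]
eef_rot: [0.794, 0.609, -0.001, -0.001]
wrist_force: [0.4, 0.6, -0.4]
grip_width: 0.0333
grip_force: 30.0
```

Call:
play_rows(travel=[[0,0,0.15],[0,0,0]], rotation=[[0,0,0],[0,0,0]], hand=[0.2,0.2])

```text
t: 40.7
tool_pos: [0.524, -0.2008, -0.0095]
eef_rot: [0.793, 0.609, -0.0, -0.0]
wrist_force: [-0.2, -0.4, -0.8]
grip_width: 0.033
grip_force: 30.0
```

```bash
python3 -c "
from h import *
st((.3155,.0434,-.0175))"
```

```text
t 40.7 press [ 0.3152  0.0404 -0.0095] world [ 0.524  -0.2008 -0.0095] F [-0.2 -0.4 -0.8] w 0.033 gf 30.0 q [-0.49  0.42  1.8   0.    0.93 -0.23]
 rot err units [-0.005 -0.002  0.002]
 units to (0.3155, 0.0434, -0.0175) [-0.01  0.07  0.2 ]
```

Call:
play_rows(travel=[[0,0,0.1],[0,0,0.1],[0,0,0],[0,0,0],[0,0,0]], rotation=[[0,0,0],[0,0,0],[0,0,0],[0,0,0],[0,0,0]], hand=[0.2,0.2,0.35,0.48,0.48])

```text
t: 41.2
tool_pos: [0.5243, -0.2011, -0.0169]
eef_rot: [0.794, 0.609, 0.0, 0.0]
wrist_force: [-1.4, -0.4, 0.8]
grip_width: 0.044
grip_force: 0.0
```

Call:
play_rows(travel=[[0,0,-0.3],[0,0,-0.8],[0,0,-0.9],[0,0,-0.8],[0.95,0,0]], rotation=[[0,0,0],[0,0,0],[0,0,0],[0,0,0],[0,0,0]], hand=[0.48,0.48,0.48,0.235,0.235])

```text
t: 41.7
tool_pos: [0.5378, -0.1692, 0.1009]
eef_rot: [0.795, 0.607, 0.002, 0.006]
wrist_force: [1.6, 0.5, -0.4]
grip_width: 0.0326
grip_force: 0.0
```

Call:
play_rows(travel=[[0.95,0.01,0],[0.95,0.01,0],[0.95,0.01,0],[0.95,0.01,0],[0.95,0.01,0]], rotation=[[0,0,0],[0,0,0],[0,0,0],[0,0,0],[0,0,0]], hand=[0.235,0.235,0.235,0.235,0.235])

```text
t: 42.2
tool_pos: [0.5857, 0.0201, 0.0961]
eef_rot: [0.794, 0.609, 0.001, 0.001]
wrist_force: [1.1, -1.1, 0.5]
grip_width: 0.0218
grip_force: 0.0
```

Call:
play_rows(travel=[[0.4,0,0],[0,0,0],[0,0,0]], rotation=[[0,0,0],[0,0,0],[0,0,0]], hand=[0.235,0.235,0.235])

```text
t: 42.5
tool_pos: [0.5891, 0.0332, 0.0952]
eef_rot: [0.793, 0.609, -0.0, 0.0]
wrist_force: [0.4, 0.1, 0.8]
grip_width: 0.022
grip_force: 0.0
```

```bash
python3 -c "
from h import *
st((.0736,.0425,.041))"; python3 tray.py | sed -n '2p;4p'; python3 faces.py
```

```text
t 42.5 press [0.0723 0.0426 0.0952] world [0.5891 0.0332 0.0952] F [0.4 0.1 0.8] w 0.022 gf 0.0 q [-0.06  0.35  1.6  -0.    1.19  0.2 ]
 rot err units [0.002 0.009 0.005]
 units to (0.0736, 0.0425, 0.041) [-0.03 -0.    1.36]
rect [402.2 229.2] [90.6 61.7] 9.1 5466
centre [ 0.5596 -0.2712  0.02  ] long axis deg -98.4 sides [0.171, 0.247, 0.252]
face px [417.1 224.2] area 32 [ 0.573 -0.313  0.02 ]
face px [381.  243.2] area 79 [ 0.52  -0.212  0.02 ]
face px [420.3 247. ] area 106 [ 0.51 -0.32  0.02]
```

Three faces are in the tray. Now the last turn and ejection.

Call:
play_rows(travel=[[-0.03,0,0.3],[0,0,0.5],[0,0,0.4],[0,0,0.16],[0,0,0]], rotation=[[0,0,0],[0,0,0],[0,0,0],[0,0,0],[0,0,0]], hand=[0.235,0.235,0.235,0.235,0.235])

```text
t: 43.05
tool_pos: [0.5877, 0.032, 0.039]
eef_rot: [0.794, 0.608, -0.001, -0.001]
wrist_force: [0.2, 0.1, 0.0]
grip_width: 0.0221
grip_force: 0.0
```

Call:
play_rows(travel=[[-0.12,-0.335,0],[-0.09,-0.358,0],[-0.03,-0.37,0],[0.033,-0.37,0],[0.095,-0.358,0]], rotation=[[0,0,0],[0,0,0],[0,0,0],[0,0,0],[0,0,0]], hand=[0.235,0.235,0.235,0.235,0.235])

```text
t: 43.55
tool_pos: [0.5182, 0.0471, 0.0411]
eef_rot: [0.794, 0.608, 0.0, 0.0]
wrist_force: [-0.4, 1.0, 0.1]
grip_width: 0.0222
grip_force: 0.0
```

Call:
play_rows(travel=[[0.157,-0.38,0],[0,-0.07,0],[0,0,0]], rotation=[[0,0,0],[0,0,0],[0,0,0]], hand=[0.235,0.235,0.235])

```text
t: 43.85
tool_pos: [0.5024, 0.0586, 0.0407]
eef_rot: [0.793, 0.609, 0.0, 0.0]
wrist_force: [-0.3, 0.0, -0.7]
grip_width: 0.0225
grip_force: 0.0
```

```bash
python3 -c "
from h import *
st((.0736,-.0425,.041))"
```

```text
t 43.9 press [ 0.0702 -0.0477  0.0407] world [0.5024 0.0586 0.0407] F [-0.3  0.  -0.7] w 0.022 gf 0.0 q [-0.02  0.29  1.86  0.    1.    0.24]
 rot err units [ 0.001 -0.001  0.01 ]
 units to (0.0736, -0.0425, 0.041) [-0.08  0.13 -0.01]
```

Call:
play_rows(travel=[[0,0,-0.6],[0,0,-0.7],[0,0,-0.5],[0.9,0.4,0],[0.9,0.4,0]], rotation=[[0,0,0],[0,0,0],[0,0,0],[0,0,0],[0,0,0]], hand=[0.235,0.235,0.1,0,0])

```text
t: 44.35
tool_pos: [0.5545, 0.1193, 0.1139]
eef_rot: [0.794, 0.608, 0.001, 0.001]
wrist_force: [0.7, 0.3, -0.0]
grip_width: 0.0022
grip_force: 0.0
```

Call:
play_rows(travel=[[0.8,0.4,0],[0,0,0],[0,0,0.3],[0,0,0.5],[0,0,0.3]], rotation=[[0,0,0],[0,0,0],[0,0,0],[0,0,0],[0,0,0]], hand=[0,0,0,0,0])

```text
t: 44.85
tool_pos: [0.5743, 0.1448, 0.0664]
eef_rot: [0.794, 0.608, -0.002, -0.001]
wrist_force: [0.1, -0.1, -0.4]
grip_width: 0.0006
grip_force: 0.0
```

```bash
python3 -c "
from h import *
st((-.033,0,.054),(.063,0,.054))"
```

```text
t 44.9 press [-0.0317 -0.0006  0.0664] world [0.5743 0.1448 0.0664] F [ 0.1 -0.1 -0.4] w 0.001 gf 0.0 q [ 0.13  0.38  1.63 -0.    1.13  0.39]
 rot err units [-0.025  0.013 -0.005]
 units to (-0.033, 0, 0.054) [0.03 0.02 0.31]
 units to (0.063, 0, 0.054) [-2.37  0.02  0.31]
```

Call:
play_rows(travel=[[0,0,0.3],[-0.2,0,0],[-0.2,0,0],[-0.2,0,0],[-0.2,0,0]], rotation=[[0,0,0],[0,0,0],[0,0,0],[0,0,0],[0,0,0]], hand=[0,0,0,0,0])

```text
t: 45.35
tool_pos: [0.5683, 0.1152, 0.057]
eef_rot: [0.794, 0.608, 0.001, -0.0]
wrist_force: [1.5, 3.1, -1.7]
grip_width: 0.0002
grip_force: 1.9
```

Call:
play_rows(travel=[[-0.2,0,0],[-0.2,0,0],[-0.2,0,0],[-0.2,0,0],[-0.2,0,0]], rotation=[[0,0,0],[0,0,0],[0,0,0],[0,0,0],[0,0,0]], hand=[0,0,0,0,0])

```text
t: 45.85
tool_pos: [0.5579, 0.0766, 0.057]
eef_rot: [0.794, 0.608, 0.001, -0.0]
wrist_force: [0.5, 4.7, -0.3]
grip_width: 0.0005
grip_force: 2.9
```

Call:
play_rows(travel=[[-0.2,0,0],[-0.2,0,0],[-0.15,0,0],[-0.1,0,0],[0,0,0]], rotation=[[0,0,0],[0,0,0],[0,0,0],[0,0,0],[0,0,0]], hand=[0,0,0,0,0])

```text
t: 46.35
tool_pos: [0.5524, 0.0555, 0.0571]
eef_rot: [0.795, 0.607, 0.004, -0.002]
wrist_force: [3.6, 15.8, -1.4]
grip_width: 0.0008
grip_force: 7.6
```

Call:
play_rows(travel=[[0.4,0,0],[0.5,0,0],[0.5,0,0],[0.5,0,0],[0.4,0,0]], rotation=[[0,0,0],[0,0,0],[0,0,0],[0,0,0],[0,0,0]], hand=[0,0,0,0,0])

```text
t: 46.85
tool_pos: [0.5749, 0.1397, 0.0568]
eef_rot: [0.793, 0.609, -0.001, 0.001]
wrist_force: [0.1, 0.1, 0.5]
grip_width: 0.0003
grip_force: 0.0
```

Call:
play_rows(travel=[[0,0,-0.6],[0,0,-0.8],[-1,0,0],[-1,0,0],[-1,0,0]], rotation=[[0,0,0],[0,0,0],[0,0,0],[0,0,0],[0,0,0]], hand=[0,0,0.2,0.4,0.6])

```text
t: 47.35
tool_pos: [0.5429, 0.022, 0.1128]
eef_rot: [0.793, 0.609, -0.001, 0.001]
wrist_force: [-1.0, -0.1, -0.0]
grip_width: 0.0211
grip_force: 0.0
```

Call:
play_rows(travel=[[-1,0,0],[-1,0,0],[0,0,0]], rotation=[[0,0,0],[0,0,0],[0,0,0]], hand=[0.6,0.6,0.6])

```text
t: 47.65
tool_pos: [0.5211, -0.0582, 0.1126]
eef_rot: [0.795, 0.607, -0.002, 0.001]
wrist_force: [0.0, 0.6, 0.4]
grip_width: 0.0451
grip_force: 0.0
```

```bash
python3 look.py l4 195; python3 -c "
from h import *
st((.123,0,.0125))"
```

```text
t 47.6 press [0.1782 0.0006 0.1126] world [ 0.5211 -0.0582  0.1126] F [0.  0.6 0.4] w 0.045 gf 0.0 q [-0.24  0.25  1.71 -0.    1.18  0.03]
 rot err units [-0.005  0.036 -0.037]
shelf corners px [[351.0, 112.0], [208.0, 112.0], [215.0, 218.0], [347.0, 218.0]]
gray pct [104. 130. 156. 163. 218.]
blob area mm2 1065.25 x 0.1067..0.1565 y -0.0145..0.0172 c 0.1295 0.0019
t 47.7 press [0.1757 0.0008 0.1126] world [ 0.5219 -0.0559  0.1126] F [0.2 0.3 0.5] w 0.049 gf 0.0 q [-0.24  0.25  1.71 -0.    1.18  0.03]
 rot err units [-0.003  0.016 -0.031]
 units to (0.123, 0, 0.0125) [ 1.32 -0.02  2.5 ]
```

Fourth face is on the landing.

Call:
play_rows(travel=[[0.6,0,0],[0.62,0,0],[0,0,0.6],[0,0,0.7],[0,0,0.5]], rotation=[[0,0,0],[0,0,0],[0,0,0],[0,0,0],[0,0,0]], hand=[0.6,0.6,0.6,0.6,0.6])

```text
t: 48.2
tool_pos: [0.5348, -0.0047, 0.0392]
eef_rot: [0.793, 0.609, -0.001, -0.0]
wrist_force: [-0.2, -0.1, -0.2]
grip_width: 0.0563
grip_force: 0.0
```

Call:
play_rows(travel=[[0,0,0.4],[0,0,0.29],[0,0,0],[0,0,0],[0,0,0]], rotation=[[0,0,0],[0,0,0],[0,0,0],[0,0,0],[0,0,0]], hand=[0.6,0.6,0.6,0.3,0.2])

```text
t: 48.7
tool_pos: [0.5363, -0.0059, 0.0138]
eef_rot: [0.793, 0.609, 0.001, 0.001]
wrist_force: [0.7, 0.0, 0.3]
grip_width: 0.0438
grip_force: 0.0
```

Call:
play_rows(travel=[[0,0,0],[0,0,0]], rotation=[[0,0,0],[0,0,0]], hand=[0.2,0.2])

```text
t: 48.9
tool_pos: [0.5361, -0.006, 0.0137]
eef_rot: [0.794, 0.608, 0.001, 0.001]
wrist_force: [0.2, 0.3, 2.8]
grip_width: 0.0335
grip_force: 30.0
```

Call:
play_rows(travel=[[0,0,-0.3],[0,0,-0.8],[0,0,-0.9],[0,0,0]], rotation=[[0,0,0],[0,0,0],[0,0,0],[0,0,0]], hand=[0.2,0.2,0.2,0.2])

```text
t: 49.3
tool_pos: [0.5396, -0.0065, 0.0984]
eef_rot: [0.794, 0.608, 0.004, 0.004]
wrist_force: [0.3, 0.8, -0.6]
grip_width: 0.0332
grip_force: 30.0
```

```bash
python3 tray.py|grep -v rot; python3 faces.py
```

```text
rect [402.4 229.2] [90.3 61.7] 9.1 5462
rect [403.1 229.4] [88.3 62. ] 8.7 4948
centre [ 0.5594 -0.2717  0.02  ] long axis deg -98.4 sides [0.171, 0.246, 0.251]
centre [ 0.559  -0.2735  0.02  ] long axis deg -98.0 sides [0.172, 0.241, 0.245]
slot 1 [ 0.511 -0.312  0.09 ]
t 49.4 press [0.1237 0.0033 0.096 ] world [ 0.5377 -0.0063  0.096 ] F [-0.6 -0.8 -0.9] w 0.033 gf 30.0 q [-0.14  0.27  1.72  0.    1.14  0.12]
 units to (np.float64(0.4261), np.float64(0.0569), np.float64(0.09)) [-7.56  1.34  0.15]
slot 2 [ 0.526 -0.203  0.09 ]
t 49.4 press [0.1237 0.0033 0.096 ] world [ 0.5377 -0.0063  0.096 ] F [-0.6 -0.8 -0.9] w 0.033 gf 30.0 q [-0.14  0.27  1.72  0.    1.14  0.12]
 units to (np.float64(0.3169), np.float64(0.0435), np.float64(0.09)) [-4.83  1.01  0.15]
slot 3 [ 0.576 -0.321  0.09 ]
t 49.4 press [0.1237 0.0033 0.096 ] world [ 0.5377 -0.0063  0.096 ] F [-0.6 -0.8 -0.9] w 0.033 gf 30.0 q [-0.14  0.27  1.72  0.    1.14  0.12]
 units to (np.float64(0.418), np.float64(0.1224), np.float64(0.09)) [-7.36  2.98  0.16]
slot 4 [ 0.592 -0.213  0.09 ]
t 49.4 press [0.1237 0.0033 0.096 ] world [ 0.5377 -0.0063  0.096 ] F [-0.6 -0.8 -0.9] w 0.033 gf 30.0 q [-0.14  0.27  1.72  0.    1.14  0.12]
 units to (np.float64(0.3088), np.float64(0.109), np.float64(0.09)) [-4.63  2.64  0.16]
face px [420.4 247.1] area 107 [ 0.51 -0.32  0.02]
```

Tray unmoved, so face 4 goes to slot 4, a little away from the glue bottle.

Call:
play_rows(travel=[[-0.92,0.51,0],[-0.92,0.51,0],[-0.92,0.51,0],[-0.92,0.51,0],[-0.92,0.51,0]], rotation=[[0,0,0],[0,0,0],[0,0,0],[0,0,0],[0,0,0]], hand=[0.2,0.2,0.2,0.2,0.2])

```text
t: 49.85
tool_pos: [0.5854, -0.2113, 0.0916]
eef_rot: [0.794, 0.608, -0.0, -0.001]
wrist_force: [0.3, 0.7, -0.2]
grip_width: 0.0332
grip_force: 30.0
```

Call:
play_rows(travel=[[0,0,0.7],[0,0,0.7],[0,0,0.5],[0,0,0.3],[0,0,0.2]], rotation=[[0,0,0],[0,0,0],[0,0,0],[0,0,0],[0,0,0]], hand=[0.2,0.2,0.2,0.2,0.2])

```text
t: 50.35
tool_pos: [0.5851, -0.2096, -0.0049]
eef_rot: [0.794, 0.609, -0.001, -0.001]
wrist_force: [-0.3, 0.6, -1.0]
grip_width: 0.0335
grip_force: 30.0
```

Call:
play_rows(travel=[[0,0,0.15],[0,0,0]], rotation=[[0,0,0],[0,0,0]], hand=[0.2,0.2])

```text
t: 50.55
tool_pos: [0.5861, -0.2099, -0.0095]
eef_rot: [0.793, 0.609, -0.0, -0.0]
wrist_force: [0.6, -0.5, -0.3]
grip_width: 0.0332
grip_force: 30.0
```

```bash
python3 -c "
from h import *
st((.3088,.106,-.0175))"
```

```text
t 50.5 press [ 0.3078  0.1027 -0.0095] world [ 0.5861 -0.2099 -0.0095] F [ 0.6 -0.5 -0.3] w 0.033 gf 30.0 q [-0.46  0.5   1.65  0.    0.99 -0.19]
 rot err units [-0.005 -0.002  0.001]
 units to (0.3088, 0.106, -0.0175) [-0.03  0.08  0.2 ]
```

Release, lift and move clear for a final look.

Call:
play_rows(travel=[[0,0,0.1],[0,0,0.1],[0,0,0],[0,0,0],[0,0,0]], rotation=[[0,0,0],[0,0,0],[0,0,0],[0,0,0],[0,0,0]], hand=[0.2,0.2,0.35,0.48,0.48])

```text
t: 51.05
tool_pos: [0.5865, -0.2102, -0.0169]
eef_rot: [0.794, 0.609, 0.0, 0.0]
wrist_force: [-0.3, 0.5, -0.1]
grip_width: 0.0442
grip_force: 0.0
```

Call:
play_rows(travel=[[0,0,-0.3],[0,0,-0.8],[0,0,-0.9],[0,0,-0.9],[0,0,-0.6]], rotation=[[0,0,0],[0,0,0],[0,0,0],[0,0,0],[0,0,0]], hand=[0.48,0.48,0.48,0.48,0.48])

```text
t: 51.55
tool_pos: [0.5875, -0.2107, 0.127]
eef_rot: [0.794, 0.609, 0.001, 0.002]
wrist_force: [0.3, 0.0, -0.7]
grip_width: 0.0453
grip_force: 0.0
```

Call:
play_rows(travel=[[0.7,-0.7,0],[0.7,-0.7,0],[0.7,-0.7,0],[0.7,-0.7,0],[0,0,0]], rotation=[[0,0,0],[0,0,0],[0,0,0],[0,0,0],[0,0,0]], hand=[0.48,0.48,0.48,0.48,0.48])

```text
t: 52.05
tool_pos: [0.5038, -0.069, 0.124]
eef_rot: [0.793, 0.61, 0.0, -0.001]
wrist_force: [0.0, -0.7, 0.2]
grip_width: 0.0453
grip_force: 0.0
```

```bash
python3 tray.py | sed -n '2p;4p'; python3 faces.py; python3 -c "
import cv2,numpy as np
from plant import grab_frame
a=cv2.imread('pics/tlast.png')[140:280,215:465];b=grab_frame('side')['image'][180:420,190:450]
o=np.zeros((600,800,3),'uint8');o[:320,:571]=cv2.resize(a,(571,320));o[320:,:303]=cv2.resize(b,(303,280));c=cv2.imread('pics/tlast.png')[185:275,350:460];o[320:,320:662]=cv2.resize(c,(342,280));cv2.imwrite('pics/fin.png',np.clip(255*(o/255.)**.6,0,255).astype('uint8'))"
```

```text
rect [402.4 229.4] [90.3 62. ] 9.2 3008
centre [ 0.559  -0.2716  0.02  ] long axis deg -98.5 sides [0.172, 0.246, 0.251]
```

View pics/fin.png

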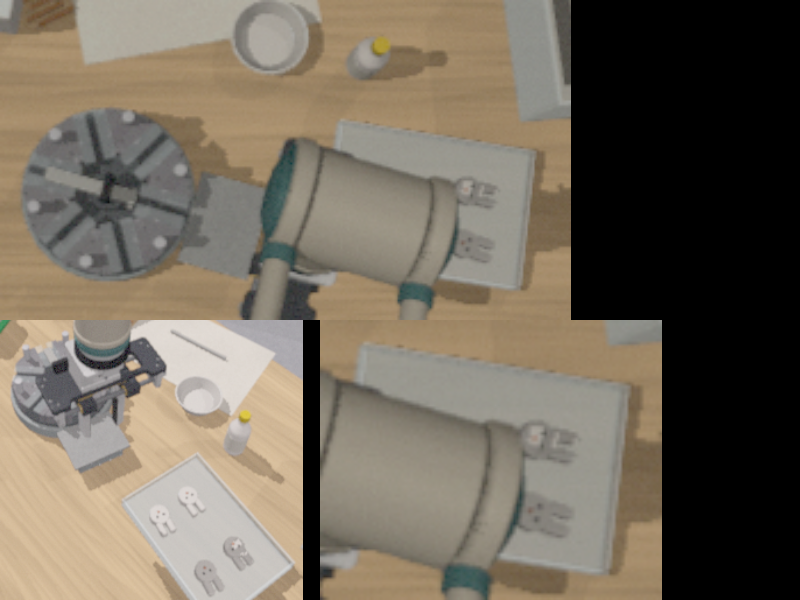

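The final picture shows four separate faces in the tray, all pockets empty, the slide home and the bystanders where they were. Handing in.

```bash
python3 -c "
from plant import workorder
print(workorder.job_done())"
```

```text
the job is handed in; nothing more can be done
None
```

I handed the job in at about 52 s: all four rabbit faces lie flat and apart in the tray, the ejector slide is home, and the dish, glue bottle and wipes box were not touched; the hand-in call returned no verdict.

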